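# Fetch the dressing stone from the sprung drying case

## Task

Get the dressing stone, the short thick rectangular block, out of the drying case and lay it gently flat on top of the whetstone, about in the middle. The case's clear flap springs shut by itself: pull it open by the upright flange along its upper edge, keep it open with the hand or wrist while the fingers reach in behind it, and let it close once the stone is out. Leave the other two stones lying in the case and do not disturb the rest of the bench.

Things in the scene. Friction and masses are not known exactly. Their poses are not given: they have to be found in the camera images.
- case: Plywood case fixed to the bench, 424 wide (y), x from -120 to +100, mm. Origin on the bench; its -x front faces the robot. Sides 12 thick, rising from the sill to 150 high at x=+30. Front sill x -120 to -110, top at 50. Roof between the sides only from x=+30 back, 10 thick, top at 130. The clear flap closes the slope. Stones lie inside on a rack, top at 30.
- flap (a joint): Flap angle, rad: 0 shut, 0.95 pane upright, 2.1 end stop (leaning far over towards the robot). A spring always shuts it: about 2 to 3 N at its upper edge opens it; let go, it falls shut within a second. Smooth, friction about 0.35. It turns about the hinge line along the case's y through case_sill; the upper edge swings up and towards the case's -x.
- case_sill (a point): Middle of the flap's hinge line, on top of the front sill: case frame (-110, 0, 50) mm. Axes as the case.
- flap_pull (a point): Middle of the top edge of the flap's pull flange (moves with it). Pane: clear, 5 mm thick, 396 wide, 172 from hinge to upper edge; shut, its upper edge is at case frame (30, 0, 150) mm, 20 above the roof's front edge. There a flange 4 thick, 396 wide stands straight up to 176. Nothing is behind it: fingertips put down behind it, just over the roof, can pull it to -x.
- dressing_stone: Loose grey stone block, 64 (its x) x 36 (y) x 30 mm high, about 0.15 kg; origin at the centre of its underside. Starts on the rack behind the flap, its length roughly along the case's x, centred at case x about -36 mm, in one of three places side by side, 90 mm apart (case y about -90, 0, +90).
- slip_stone: Loose grey stone, 90 mm (its x) by 26 mm by 14 mm high, longer and thinner than the dressing stone; origin at the centre of its underside. In another of the three places on the rack; it stays there.
- round_stone: Loose grey round stone, a disc 54 mm across and 24 mm high; origin at the centre of its underside. In the third place on the rack; it stays there.
- whetstone: Buff whetstone in a wooden bench holder with steel end stops, fixed to the bench on rubber feet; holder 236 mm (its x) by 82 mm; origin under its centre on the bench.
- whetstone_top (a point): Centre of the whetstone's flat upper face, which is 205 mm (x) by 70 mm (y), 54 mm above the bench. Axes as the whetstone.
- knife: Kitchen knife lying on the bench in front of the case (loose, about 285 mm long, 15 mm high); origin near the heel of the blade. Leave alone.
- strop: Wooden paddle strop, 250 mm long, 60 mm wide, 19 mm high, lying beyond the whetstone; origin under the middle of its pad. Leave alone.
- lapping_plate: Metal lapping plate, 150 by 60 by 14 mm, lying at the right beyond the whetstone; origin under its centre. Leave alone.
- brush: Small wooden brush, about 170 mm long, lying to the right of the whetstone. Leave alone.
Not all that is in view belongs to the job. There is more than one size of the whetstone; the job needs the larger.

How it is judged:
By the outcome, as a careful person would: the job done as asked, in the order asked, and still so for the second after the job is handed in, with the robot touching nothing.
It also fails if it takes over 56 s, if anything falls off the work surface, if the arm or the gripper's body presses on something with over 40 N, if the wrist force passes 120 N, or if a joint passes its speed limit or range.

## Robot

A 6-joint arm with a two-finger parallel gripper is mounted at the origin on the work surface. World frame = base frame: x ahead of the robot, y to its left, z up, the work surface at z = 0. Lengths are in m, angles in rad, forces in N, time in s.
With the tool pointing down it reaches from about 0.225 to 0.875 m from the base axis. Payload 3.4 kg.
Tool frame: the origin (TCP) lies midway between the tips of the shut fingers; the grasp point (between the pads) lies behind it (manip.grip_point_offset is the z of the grasp point in the tool frame, in m); z points along the fingers, x is the direction in which the jaws open and shut, and the axes are right-handed (so a half turn about z gives the same grasp; the last joint's range is limited). The gripper opens to 85 mm and grips with 20 to 120 N. Pads are 22 mm wide; open, the fingers measure 114 mm over their backs; the gripper's body (76 mm by 85 mm) begins 54 mm behind the grasp point. The pads swing forward as they close: fully open they stand 13 mm farther back than shut.
Start: joints at [-1.459, 0.276, 1.505, -0, 1.361, -0.121], TCP at [0.133, -0.56, 0.231] pointing down, gripper open.
Joint ranges: [-2.89, 2.89], [-0.75, 2.08], [0.22, 2.7], [-1.18, 4.32], [0.11, 2.71], [-2.7, 2.7]. Speed limits (rad/s): [2.57, 2.57, 3.14, 3.14, 3.14, 3.14].

## Interface

Orientations are given as a unit quaternion [w, x, y, z].
In Python, from rig import manip, eyes, recognise, regions_of, mark_of gives the robot as it stands.
- The arm moves only by the shell command python3 -m inch 'ROWS' [FORCE]. ROWS is JSON, a list of rows, each a list of 5 numbers: the gripper command: -1 is shut, 1 is fully open, values between are in proportion, then the shift along the tool's x, y, z in mm, then the turn about the tool's z in degrees. A call has 1 to 20 rows; each row shifts and turns the pose as measured when the row begins, along the tool's axes as they then stand; what a row does not reach is not made up. A row lasts 1/12 s, in which the tool goes at most 41.7 mm and 7.16 degrees, less where a joint would pass 70% of its speed; a pose out of reach is approached as far as the arm can. A call with a gripper value outside its range is refused whole. The fingers move at their own pace and stop on an object; FORCE is the grip in N (left out, the last holds). Time passes only in rows, so rows that do not move let the fingers close. It gives the time, the measured TCP pose, the force and the opening at its end, in the units of the state.
- manip.get_state(): the state, without advancing time (a new reading comes with each control period).
- eyes.get_image(name): name is "scene" or "side" or "wrist"; returns a dict with "frame" (400x640x3 uint8, red, green, blue), "K" (3x3 intrinsics, pixels), "rvec" (rotation vector, rad) and "tvec" (3), from world to camera coordinates, as OpenCV has them; the wrist camera has in their place "mount" (4x4, takes a point from camera to tool coordinates, whose origin is the TCP and whose axes are the tool frame's). Camera axes: x right, y down, z forward; pixel columns grow to the right and rows downward; lengths in m; the calibration is good to about 2 mm. A picture is of the moment at which its call begins: read the wrist's pose just before it. There is no depth.
- manip.sign_off(): hands the job in, once; it reports no verdict.
Trained networks look in a picture, given as the dict that the camera call returned (one of the last four; its "shot" number tells which), for a name from the list of things; names that differ only in an ending like _2 or _b are one class to them, and where a whole thing is asked for, a point or a joint stands for the part that bears it (a point fixed in the world has none). Each returns a list of dicts, best first, with "confidence" (0 to 1); they miss things now and then, are a little off and sometimes report something else, mostly with a low value. They report only what shows in the picture. A call takes as long as a camera call. They do not tell look-alikes from the thing itself.
- recognise(picture, target): "bbox" ([left, top, width, height] in pixels, round what is visible of it).
- regions_of(picture, target): "mask" (400x640 bool, what is visible of it) and "bbox" ([left, top, width, height] in pixels, round what is visible of it).
- mark_of(picture, target): "point" ([row, column] in pixels: a listed point, or the origin of a listed thing).
The state is a dict: "clock": time; "qpos": joint angles; "qd": joint speeds; "effort": joint torques, N m; "position": TCP position; "ee_rot": TCP orientation; "contact_force": force on the tool from outside, world axes, zero at the start; "moment": the same for the moment, N m; "width": finger opening in m.
Only numpy, scipy, OpenCV 4.12 (cv2) and the standard library are available. Lean on these libraries where they do the work, as an engineer would, in place of code of your own. Each camera call takes 0.05 s, during which the arm holds its last target.

## Working session

There is one attempt and no reset: what is moved stays moved. The work goes in short steps, Python scripts to look and compute and a shell command to move; the robot and the scene stay as the last step left them, time stands still between calls to the robot, and variables do not carry over. Pictures are saved under pics/ and viewed, and the job is handed in when it is done.

```bash
ls; mkdir -p pics; cat > h.py <<'E'
import numpy as np, cv2
from rig import manip, eyes, recognise, regions_of, mark_of
from scipy.spatial.transform import Rotation as R
def cam(p, st=None):
    K=np.array(p["K"])
    if "mount" in p:
        q=st["ee_rot"]; T=np.eye(4); T[:3,:3]=R.from_quat([q[1],q[2],q[3],q[0]]).as_matrix(); T[:3,3]=st["position"]
        W=T@np.array(p["mount"]); return K,W[:3,:3],W[:3,3]
    Rm=cv2.Rodrigues(np.array(p["rvec"],float))[0]; return K,Rm.T,-Rm.T@np.array(p["tvec"],float).ravel()
def topt(p,row,col,z,st=None):
    K,Rw,o=cam(p,st); d=Rw@np.linalg.inv(K)@np.array([col,row,1.]); return o+d*(z-o[2])/d[2]
def proj(p,X,st=None):
    K,Rw,o=cam(p,st); c=(np.atleast_2d(X)-o)@Rw; u=c@K.T; return u[:,:2]/u[:,2:]
def save(p,name): cv2.imwrite("pics/"+name,cv2.cvtColor(p["frame"],cv2.COLOR_RGB2BGR))
E
python3 - <<'E'
from h import *
print(manip.get_state(), manip.grip_point_offset)
for n in ["scene","side","wrist"]:
    st=manip.get_state(); p=eyes.get_image(n); save(p,n+"0.png")
    for t in ["case","case_sill","flap_pull","dressing_stone","slip_stone","round_stone","whetstone","whetstone_top","knife","strop"]:
        m=mark_of(p,t); print(n,t,[(np.round(a["point"]).tolist(),round(a["confidence"],2)) for a in m[:3]])
E
```

```text
pics
{'clock': 0.0, 'qpos': array([-1.45899989e+00,  2.76594442e-01,  1.50617613e+00,  1.39263510e-05,
        1.36070517e+00, -1.21008906e-01]), 'qd': array([ 2.55614207e-04,  1.19195665e-03,  2.88130985e-03, -2.58828041e-05,
        2.05893642e-03,  1.40377978e-03]), 'effort': array([ 1.69809926e-03, -4.16777515e+01, -2.45801711e+01,  3.27902644e-04,
        1.12090990e-02, -1.20805271e-05]), 'position': array([ 0.13258977, -0.55893701,  0.23042291]), 'ee_rot': array([-6.73624933e-04,  7.84443803e-01, -6.20199188e-01, -6.57862689e-04]), 'contact_force': array([-0.27502361,  0.02983806,  0.48725231]), 'moment': array([0.0382818 , 0.00511248, 0.00710742]), 'width': 0.08553271835104509} -0.0187
scene case [([335.0, 360.0], 0.59), ([222.0, 267.0], 0.27)]
scene case_sill [([284.0, 389.0], 0.91)]
scene flap_pull [([296.0, 362.0], 0.96), ([338.0, 413.0], 0.75)]
scene dressing_stone [([337.0, 412.0], 0.62)]
scene slip_stone [([206.0, 262.0], 0.4)]
scene round_stone [([283.0, 388.0], 0.5), ([296.0, 337.0], 0.47)]
scene whetstone [([165.0, 286.0], 0.87), ([223.0, 268.0], 0.58)]
scene whetstone_top [([206.0, 260.0], 0.84), ([154.0, 291.0], 0.83)]
scene knife [([266.0, 447.0], 0.73)]
scene strop [([272.0, 185.0], 0.73)]
side case [([164.0, 314.0], 0.95)]
side case_sill []
side flap_pull [([118.0, 319.0], 0.74)]
side dressing_stone []
side slip_stone []
side round_stone []
side whetstone [([255.0, 361.0], 0.74)]
side whetstone_top [([335.0, 322.0], 0.81)]
side knife []
side strop [([226.0, 428.0], 0.73)]
wrist case []
wrist case_sill []
wrist flap_pull []
wrist dressing_stone []
wrist slip_stone []
wrist round_stone []
wrist whetstone [([31.0, 171.0], 0.9)]
wrist whetstone_top [([23.0, 154.0], 0.77)]
wrist knife []
wrist strop []
```

View pics/scene0.png

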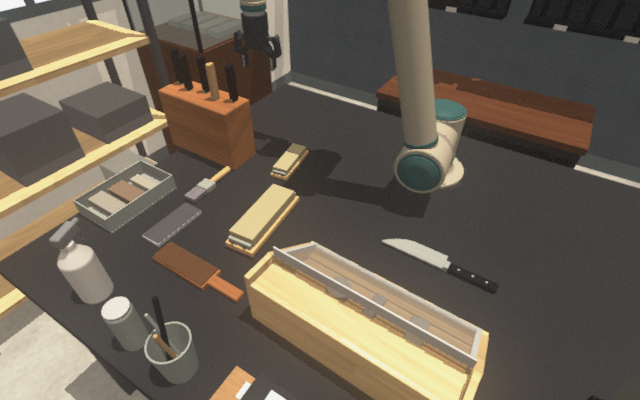

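View pics/side0.png

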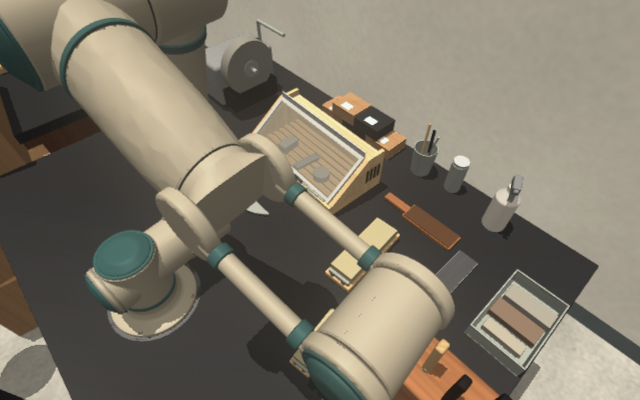

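View pics/wrist0.png

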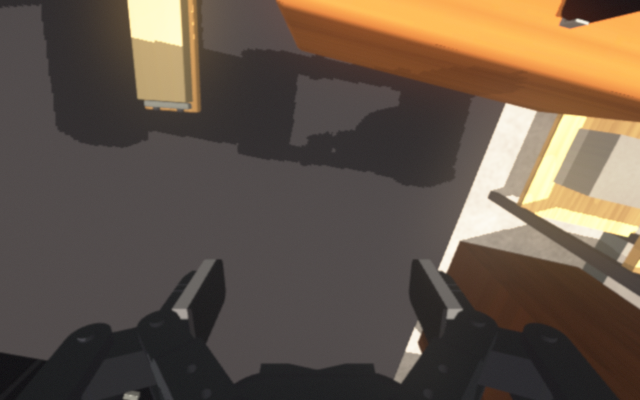

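```bash
python3 - <<'E'
import cv2
a=cv2.imread("pics/scene0.png")[225:400,220:500]; cv2.imwrite("pics/c1.png",cv2.resize(a,None,fx=2.8,fy=2.8,interpolation=cv2.INTER_CUBIC))
a=cv2.imread("pics/side0.png")[80:215,240:400]; cv2.imwrite("pics/c2.png",cv2.resize(a,None,fx=4.4,fy=4.4,interpolation=cv2.INTER_CUBIC))
E
```

```text
(no output)
```

View pics/c1.png

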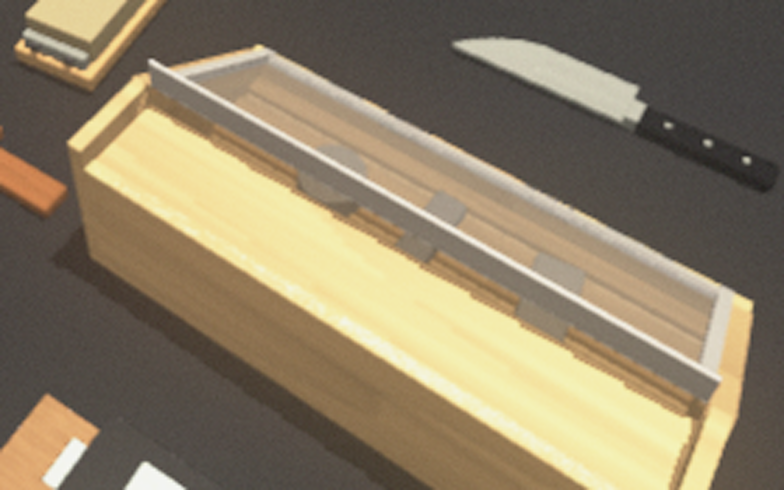

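View pics/c2.png

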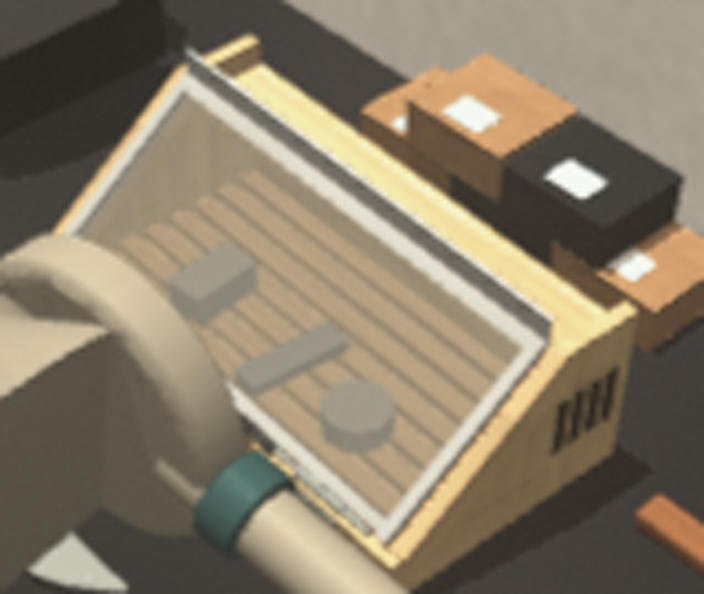

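```bash
cat > fit.py <<'E'
from h import *
from scipy.optimize import least_squares
p=eyes.get_image("scene"); s=eyes.get_image("side")
sc=lambda u,v:(220+u/2.8,225+v/2.8); sd=lambda u,v:(240+u/4.4,80+v/4.4)
obs=[(p,(30,-198,176),sc(150,62)),(p,(30,198,176),sc(720,378)),(p,(100,-212,150),sc(70,147)),(p,(100,-212,0),sc(92,258)),(p,(-120,-212,50),sc(262,46)),(p,(-120,212,50),sc(750,300)),
(s,(30,198,176),sd(188,50)),(s,(30,-198,176),sd(550,325)),(s,(100,-212,150),sd(635,308)),(s,(100,-212,0),sd(612,462))]
def W(c,X): x,y,a=c; X=np.array(X)/1000; return np.array([x+X[0]*np.cos(a)-X[1]*np.sin(a),y+X[0]*np.sin(a)+X[1]*np.cos(a),X[2]])
f=lambda c:np.concatenate([proj(q,W(c,X))[0]-np.array(u) for q,X,u in obs])
r=least_squares(f,[0.55,0.1,0.],loss="soft_l1"); print(r.x, np.round(f(r.x).reshape(-1,2),1).tolist())
c=r.x
for n,pt in dict(pull=(30,0,176),sill=(-110,0,50),d=(-36,90,30)).items(): print(n,W(c,pt),proj(p,W(c,pt)),proj(s,W(c,pt)))
for q,n in ((p,"scene"),(s,"side")):
    for t in ["dressing_stone","slip_stone","round_stone"]:
        print(n,t,[(a["bbox"],round(a["confidence"],2)) for a in recognise(q,t)[:3]])
for a in regions_of(p,"whetstone")+regions_of(p,"whetstone_top"):
    m=a["mask"]; print(a["confidence"],a["bbox"],m.sum())
for q,n in ((p,"scene"),(s,"side")):
    for a in mark_of(q,"whetstone_top"): print(n,a["point"],a["confidence"],topt(q,*a["point"],.054))
for t in ["knife","strop","lapping_plate"]:
    for a in mark_of(p,t)[:1]: print(t,a["point"],topt(p,*a["point"],.01))
E
python3 fit.py
```

```text
[ 0.63220342  0.08644799 -0.04038452] [[-0.8, -0.8], [-0.3, 0.6], [-0.9, -2.1], [-0.1, 0.8], [-1.8, -1.8], [0.9, -0.2], [-1.1, -1.0], [-0.5, -2.2], [-0.6, 0.2], [-1.5, -0.8]]
pull [0.66217896 0.08523679 0.176     ] [[361.96611719 296.25802901]] [[319.69657835 118.51716977]]
sill [0.5222931  0.09088908 0.05      ] [[388.81374499 284.08028612]] [[286.45508646 167.71922094]]
d [0.59986639 0.17782806 0.03      ] [[411.50229654 337.01355875]] [[288.12668373 147.87541901]]
scene dressing_stone [([144.0, 204.8, 57.1, 41.6], 0.31)]
scene slip_stone [([365.4, 310.3, 8.9, 6.5], 0.45)]
scene round_stone [([326.1, 287.5, 23.1, 14.8], 0.6)]
side dressing_stone []
side slip_stone [([382.9, 191.8, 75.8, 56.9], 0.15)]
side round_stone []
0.7 [225.7, 182.3, 77.5, 76.0] 2648
0.86 [225.8, 182.1, 73.9, 72.2] 2564
0.59 [269.3, 141.0, 40.4, 39.4] 813
scene [154.9, 291.2] 0.89 [ 0.24531902 -0.36333142  0.054     ]
scene [206.4, 261.7] 0.77 [ 0.4789682  -0.29333321  0.054     ]
side [334.8, 322.1] 0.83 [ 0.23634626 -0.3843019   0.054     ]
side [244.2, 362.9] 0.73 [ 0.48661428 -0.27829784  0.054     ]
side [274.1, 448.8] 0.46 [ 0.58204028 -0.49026731  0.054     ]
knife [262.2, 445.1] [0.36068552 0.17295677 0.01      ]
strop [268.6, 184.5] [ 0.7128395  -0.34446939  0.01      ]
lapping_plate [225.8, 172.7] [ 0.62993858 -0.47692107  0.01      ]
```

```bash
python3 -c "
from h import *
print(np.round(np.array(eyes.get_image('wrist')['mount']),3)); print(cam(eyes.get_image('side'))[2],cam(eyes.get_image('scene'))[2])"
python3 -m inch '[[0,0,0,-15,-6.8],[0,0,0,-15,-6.8],[0,0,0,-15,-6.8],[0,0,0,-15,-6.8],[0,0,0,-10,-6.8],[0,0,0,0,-6.8],[0,0,0,0,-6.8],[0,0,0,0,-6.8],[0,0,0,0,-6.8],[0,0,0,0,-6.8],[0,0,0,0,-6.3]]' 30
```

```text
[[ 1.    -0.     0.001 -0.   ]
 [-0.     0.948  0.318 -0.082]
 [-0.001 -0.318  0.948 -0.143]
 [ 0.     0.     0.     1.   ]]
[ 0.01123564 -0.61482736  0.91760978] [1.01824745 0.21489317 0.72974041]
clock: 3.47
position: [0.1326, -0.5592, 0.3048]
ee_rot: [-0.0, 1.0, 0.011, -0.0]
contact_force: [0.3, 0.5, 0.2]
width: 0.0426
```

```bash

python3 -m inch '[[0,29,-27,0,3.6],[0,29,-27,0,0],[0,29,-27,0,0],[0,29,-27,0,0],[0,29,-27,0,0],[0,29,-27,0,0],[0,29,-27,0,0],[0,29,-27,0,0],[0,29,-27,0,0],[0,29,-27,0,0],[0,29,-27,0,0],[0,29,-27,0,0],[0,0,0,0,0],[0,0,0,0,0]]'
python3 - <<'E'
from h import *
st=manip.get_state(); p=eyes.get_image("wrist"); save(p,"w1.png"); print(st["position"],st["ee_rot"])
for a in mark_of(p,"whetstone_top"): print(a["point"],a["confidence"],topt(p,*a["point"],.054,st))
m=regions_of(p,"whetstone")
for a in m:
    M=a["mask"].astype(np.uint8); c=max(cv2.findContours(M,0,2)[0],key=cv2.contourArea); b=cv2.boxPoints(cv2.minAreaRect(c))
    print(a["confidence"],b,[topt(p,v,u,.054,st)[:2].round(4) for u,v in b])
E
```

```text
clock: 4.63
position: [0.5066, -0.2356, 0.3022]
ee_rot: [0.002, 1.0, -0.021, 0.001]
contact_force: [0.2, -0.6, -0.0]
width: 0.0427
[ 0.50655797 -0.23560186  0.30218598] [ 0.00154645  0.99976961 -0.02136331  0.00139552]
[265.0, 130.2] 0.95 [ 0.2449749  -0.37361381  0.054     ]
[196.4, 301.3] 0.76 [ 0.4852578  -0.28465583  0.054     ]
0.88 [[ 76.382164 247.53676 ]
 [189.86916  225.46985 ]
 [197.68625  265.67212 ]
 [ 84.199265 287.739   ]] [array([ 0.1789, -0.3439]), array([ 0.3366, -0.3185]), array([ 0.3372, -0.3788]), array([ 0.1721, -0.4068])]
0.69 [[210.16614 169.38965]
 [385.66064 145.25916]
 [394.5116  209.62964]
 [219.01709 233.76013]] [array([ 0.3745, -0.2444]), array([ 0.5912, -0.2238]), array([ 0.6048, -0.308 ]), array([ 0.3732, -0.3321])]
```

View pics/w1.png

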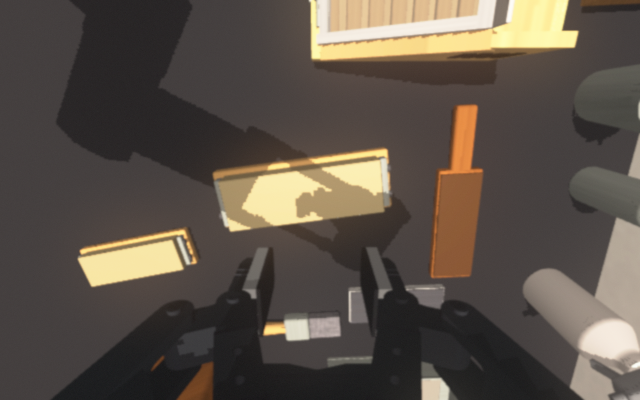

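```bash
cat > wcheck.py <<'E'
from h import *
import sys
E
python3 - <<'E'
from h import *
a=cv2.imread("pics/w1.png")[135:245,200:410]; cv2.imwrite("pics/c3.png",cv2.resize(a,None,fx=3.8,fy=3.8,interpolation=cv2.INTER_CUBIC))
E
```

```text
(no output)
```

View pics/c3.png

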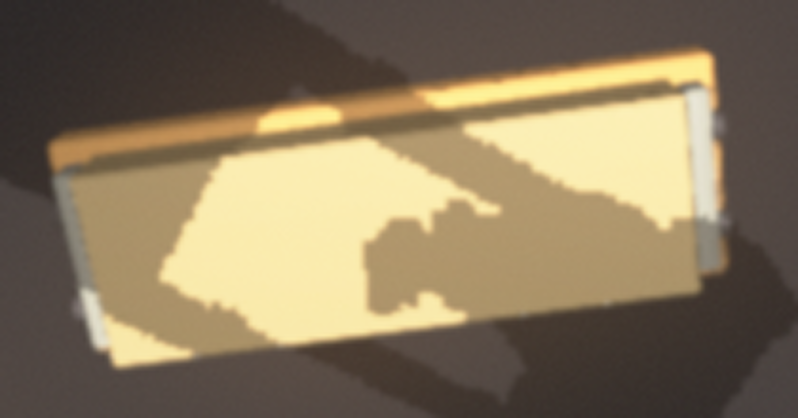

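```bash
python3 - <<'E'
from h import *
st=manip.get_state(); p=eyes.get_image("wrist")
P=[topt(p,135+v/3.8,200+u/3.8,.054,st)[:2] for u,v in [(72,172),(686,93),(700,291),(115,367)]]
P=np.array(P); print(P.round(4), P.mean(0), [np.linalg.norm(P[i]-P[i-1]).round(4) for i in range(4)])
d=P[1]-P[0]+P[2]-P[3]; print(np.degrees(np.arctan2(d[1],d[0])))
E
```

```text
[[ 0.3817 -0.2602]
 [ 0.5837 -0.2433]
 [ 0.5896 -0.3123]
 [ 0.3865 -0.331 ]] [ 0.48535352 -0.28670796] [np.float64(0.071), np.float64(0.2028), np.float64(0.0693), np.float64(0.204)]
5.025742861338955
```

```bash

python3 -m inch '[[0,5,-33,0,0],[0,5,-33,0,0],[0,5,-33,0,0],[0,5,-33,0,0],[0,5,-33,0,0],[0,5,-33,0,0],[0,5,-33,0,0],[0,5,-33,0,0],[0,5,-33,0,0],[0,5,-33,0,0],[0,5,-33,0,0],[0,5,-33,0,0],[0,5,-33,0,0],[0,0,-20,0,0],[0,0,0,0,0],[0,0,0,0,0]]'
python3 - <<'E'
from h import *
st=manip.get_state(); p=eyes.get_image("wrist"); save(p,"w2.png"); print(st["position"],st["ee_rot"],st["qpos"])
for t in ["dressing_stone","slip_stone","round_stone"]:
  for a in mark_of(p,t): print(t,a["point"],a["confidence"],topt(p,*a["point"],.03,st))
s=eyes.get_image("side"); save(s,"s2.png")
E
```

```text
clock: 6.17
position: [0.5995, 0.1934, 0.3]
ee_rot: [0.007, 0.999, -0.05, 0.003]
contact_force: [-0.6, -1.2, -0.1]
width: 0.0425
[0.59948542 0.19338932 0.29999915] [ 0.00655297  0.99873402 -0.04980401  0.00264101] [ 0.20981363  0.33318721  1.2542689  -0.0140252   1.55239796  0.3097112 ]
```

View pics/w2.png

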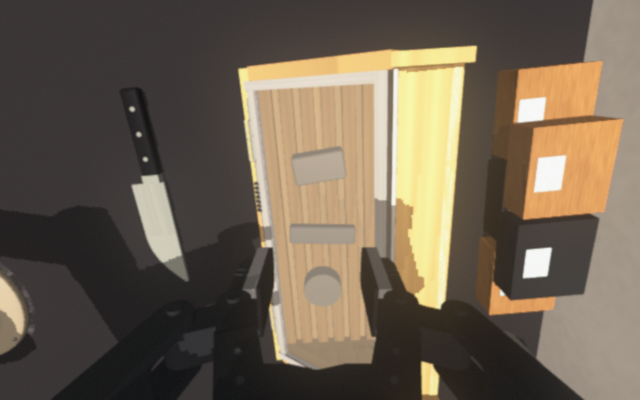

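View pics/s2.png

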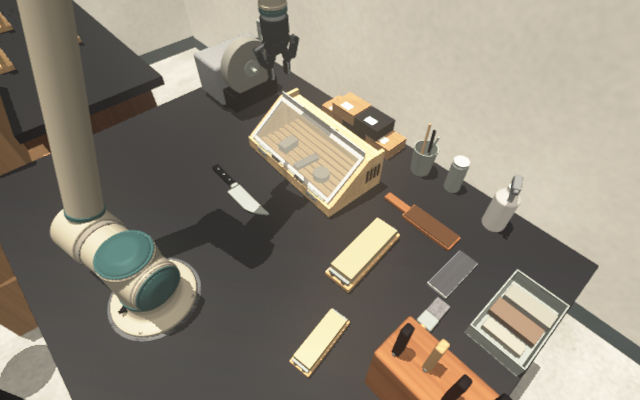

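```bash

python3 - <<'E'
from h import *
a=cv2.imread("pics/w2.png")[135:200,275:365]; cv2.imwrite("pics/c4.png",cv2.resize(a,None,fx=8,fy=8,interpolation=cv2.INTER_CUBIC))
E
```

```text
(no output)
```

View pics/c4.png

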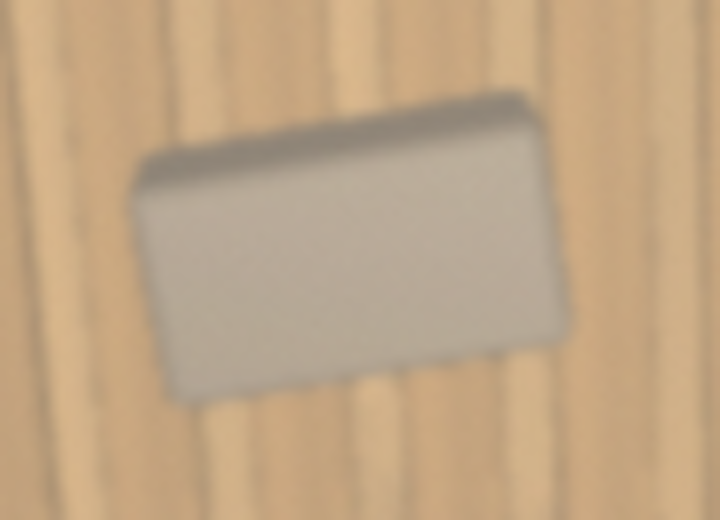

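```bash
python3 - <<'E'
from h import *
st=manip.get_state(); p=eyes.get_image("wrist")
P=np.array([topt(p,135+v/8,275+u/8,.06,st)[:2] for u,v in [(135,188),(537,127),(568,338),(175,403)]])
print(P.round(4), P.mean(0), [np.linalg.norm(P[i]-P[i-1]).round(4) for i in range(4)])
d=P[1]-P[0]+P[2]-P[3]; print(np.degrees(np.arctan2(d[1],d[0])))
c=np.array([.6322,.0864]);a=-.0404; d=P.mean(0)-c; print("case frame",d@[np.cos(a),np.sin(a)],d@[-np.sin(a),np.cos(a)])
print("roof back edge / flange etc", proj(p,[[.6622+.09*.04,.175,.176]],st))
for u,v in [(500,75),(600,62),(618,120)]: print([topt(p,v,u,z,st)[:2].round(3) for z in (.05,.1,.14)])
E
```

```text
[[0.5707 0.1942]
 [0.6315 0.1973]
 [0.6338 0.1642]
 [0.5726 0.16  ]] [0.60214516 0.17892355] [np.float64(0.0342), np.float64(0.0609), np.float64(0.0332), np.float64(0.0614)]
3.369270788122168
case frame -0.03376725191142767 0.09123417034060871
roof back edge / flange etc [[393.72675172 197.99221636]]
[array([0.818, 0.264]), array([0.791, 0.265]), array([0.769, 0.267])]
[array([0.929, 0.266]), array([0.888, 0.268]), array([0.855, 0.269])]
[array([0.963, 0.199]), array([0.917, 0.208]), array([0.881, 0.216])]
```

```bash

python3 -m inch '[[0,0,0,0,-4.6],[0,0,0,0,-4.6],[0,0,0,0,0]]'
python3 - <<'E'
from h import *
st=manip.get_state(); p=eyes.get_image("scene"); save(p,"sc2.png"); print(st["position"],st["ee_rot"])
P=st["position"]; print(proj(p,[P,P+[0,0,.073],P+[0,0,.19],P+[0,0,.25]]))
E
```

```text
clock: 6.72
position: [0.5991, 0.1899, 0.3012]
ee_rot: [0.007, 0.999, 0.031, 0.003]
contact_force: [-0.3, 0.7, 0.2]
width: 0.0425
[0.59912534 0.18989087 0.30119943] [0.00655565 0.99949275 0.03105194 0.00265224]
[[450.96863046 249.88010313]
 [464.07299098 214.80002301]
 [491.23184758 142.09637116]
 [509.35025764  93.59379255]]
```

View pics/sc2.png

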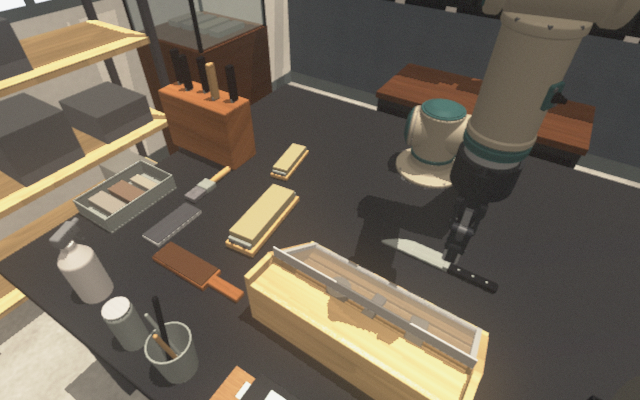

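```bash

python3 -m inch '[[0,28,6,0,0],[0,28,6,0,0],[0,28,6,0,0],[0,28,6,0,0],[0,0,0,0,0],[0,0,0,0,0]]'
python3 - <<'E'
from h import *
st=manip.get_state();print(st["position"],st["ee_rot"],st["contact_force"])
p=eyes.get_image("scene"); save(p,"sc3.png")
E
```

```text
clock: 7.27
position: [0.7143, 0.1688, 0.3026]
ee_rot: [0.007, 1.0, 0.022, 0.002]
contact_force: [-0.2, 1.0, 0.5]
width: 0.0428
[0.71434652 0.16878303 0.30263877] [0.006593   0.99972736 0.02228547 0.00225738] [-0.17721319  1.01150861  0.53458529]
```

View pics/sc3.png

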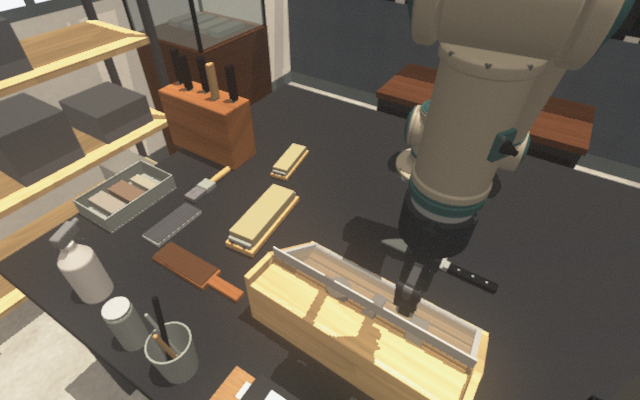

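```bash

python3 -m inch '[[0,0,0,30,0],[0,0,0,30,0],[0,0,0,30,0],[0,0,0,30,0],[0,0,0,25,0],[0,0,0,10,0],[0,0,0,0,0]]'
python3 - <<'E'
from h import *
st=manip.get_state();print(st["position"],st["ee_rot"],st["contact_force"])
p=eyes.get_image("side"); save(p,"s4.png"); P=st["position"]; print(proj(p,P))
w=eyes.get_image("wrist"); save(w,"w4.png")
a=p["frame"][20:220,220:420]; cv2.imwrite("pics/c5.png",cv2.resize(a,None,fx=3,fy=3)[:,:,::-1])
E
```

```text
clock: 7.9
position: [0.7101, 0.1674, 0.1482]
ee_rot: [0.006, 1.0, 0.02, 0.006]
contact_force: [-0.8, 1.0, 0.4]
width: 0.0424
[0.71014601 0.16741364 0.14816088] [0.0059964  0.99977389 0.01962356 0.00557838] [-0.84808641  0.96144695  0.35386112]
[[313.49970575 107.76205556]]
```

View pics/c5.png

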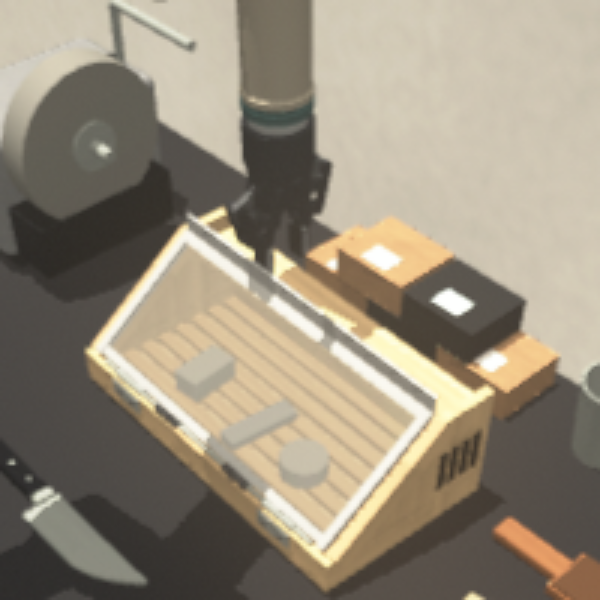

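View pics/w4.png

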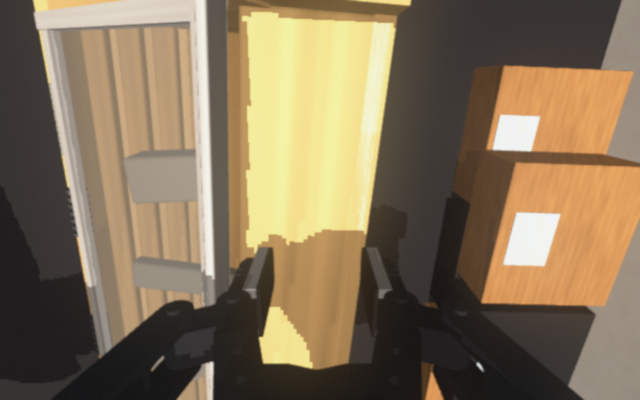

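```bash

python3 -m inch '[[0,0,0,7,0],[0,-10,-1,0,0],[0,-15,-1,-5,0],[0,-15,-1,-6,0],[0,0,0,0,0]]'
python3 - <<'E'
from h import *
st=manip.get_state();print(st["position"],st["ee_rot"],st["contact_force"])
p=eyes.get_image("side"); save(p,"s5.png"); 
a=p["frame"][20:220,220:420]; cv2.imwrite("pics/c6.png",cv2.resize(a,None,fx=3,fy=3)[:,:,::-1])
E
```

```text
clock: 8.42
position: [0.6891, 0.1697, 0.1702]
ee_rot: [0.004, 0.999, 0.019, 0.034]
contact_force: [1.4, -0.8, -0.7]
width: 0.0426
[0.68912478 0.16969442 0.1701978 ] [0.00442854 0.99922277 0.01905264 0.03422334] [ 1.39048634 -0.7820174  -0.73539569]
```

View pics/c6.png

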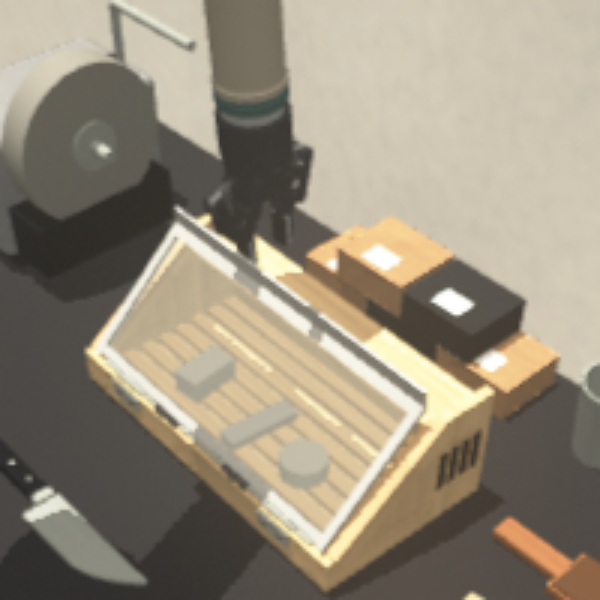

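```bash

python3 -m inch '[[0,0,0,0,0]]'; python3 -c "
from h import *
s=manip.get_state(); print(s['qpos'],s['qd'],s['ee_rot'])"
```

```text
clock: 8.55
position: [0.6913, 0.1698, 0.1715]
ee_rot: [0.004, 0.999, 0.019, 0.037]
contact_force: [0.7, 0.6, -1.1]
width: 0.0426
[ 0.15245424  0.47718307  1.33970307 -0.01906331  1.25295231  0.11977632] [ 0.00097671 -0.03791149 -0.01789434 -0.00189204 -0.01016793  0.00403867] [0.00420334 0.99913437 0.01897872 0.03677833]
```

```bash

python3 -m inch '[[0,-6,0,16,0],[0,-10,-1,12,0],[0,-25,-2,0,0]]'; python3 -c "
from h import *
s=manip.get_state(); print(s['qpos'],s['qd'],s['ee_rot'])"
```

```text
clock: 8.8
position: [0.6896, 0.1701, 0.1598]
ee_rot: [0.004, 0.997, 0.019, 0.08]
contact_force: [33.6, -4.9, 34.4]
width: 0.0431
[ 0.15907084  0.44023559  1.4427351  -0.03296991  1.100819    0.13395913] [ 0.07105332 -0.46912509  0.55295248 -0.09790597 -0.6012619   0.10898978] [0.00357094 0.99659598 0.01879778 0.08018942]
```

```bash
python3 - <<'E'
from h import *
p=eyes.get_image("side"); save(p,"s6.png"); 
a=p["frame"][20:220,220:420]; cv2.imwrite("pics/c7.png",cv2.resize(a,None,fx=4,fy=4,interpolation=cv2.INTER_CUBIC)[:600,:,::-1])
w=eyes.get_image("wrist"); save(w,"w6.png")
s=manip.get_state(); print(s['position'],s['qd'],s['contact_force'],s['ee_rot'])
E
```

```text
[0.68560097 0.17025952 0.16343708] [-0.00475787  0.01865051 -0.02584849  0.01060933  0.03465994 -0.00519831] [21.07504468 -4.69794781 20.80395985] [0.00349962 0.99669845 0.01912301 0.07883062]
```

View pics/c7.png

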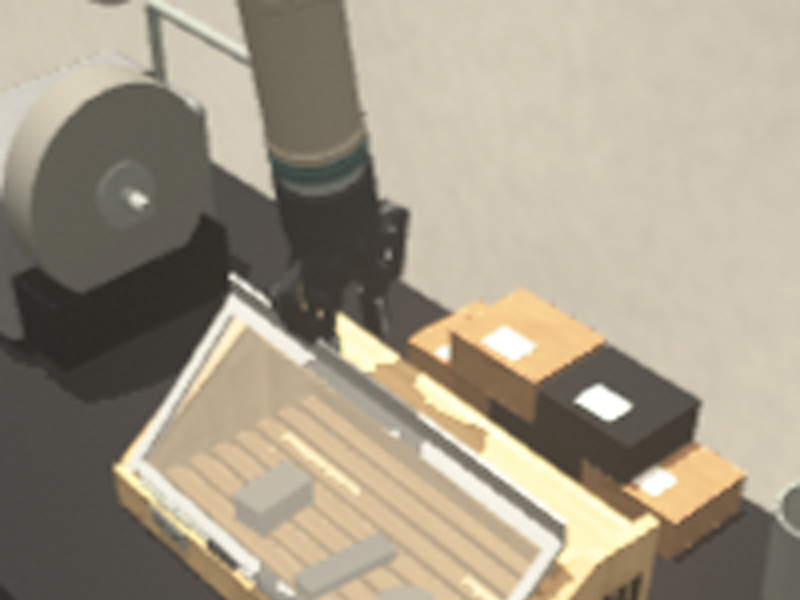

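View pics/w6.png

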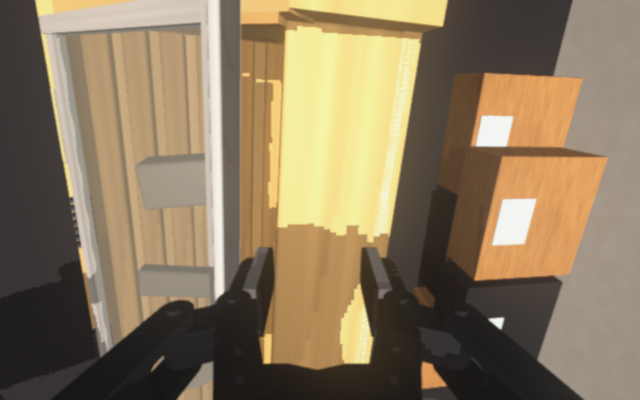

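```bash

python3 -m inch '[[0,5,0,-15,0],[0,6,0,-30,0],[0,6,0,-40,0],[0,6,0,-40,0],[0,0,0,-10,0],[0,0,0,0,0]]'; python3 -c "
from h import *
s=manip.get_state(); print(s['qpos'],s['qd'],s['ee_rot'],s['contact_force'])
p=eyes.get_image('side'); save(p,'s7.png')"
```

```text
clock: 9.4
position: [0.6876, 0.1705, 0.3091]
ee_rot: [0.003, 0.997, 0.018, 0.079]
contact_force: [-0.8, 0.1, -1.2]
width: 0.0426
[ 0.15989289  0.36944566  1.18859663 -0.02934254  1.4273304   0.12570883] [-0.00011088 -0.01292572 -0.04443767  0.00225277  0.01643759  0.00013732] [0.00338661 0.99668169 0.01799525 0.07931143] [-0.81222349  0.14890371 -1.23819929]
```

View pics/s7.png

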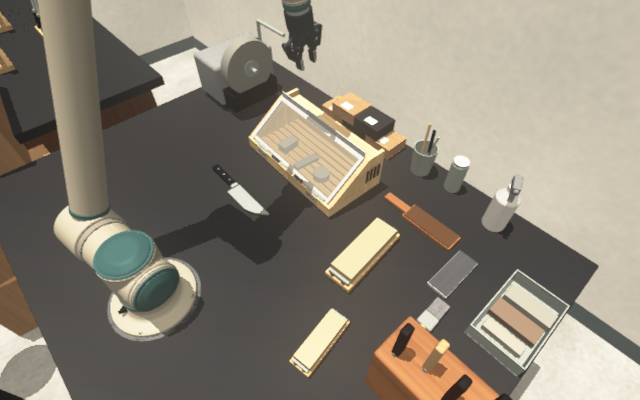

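```bash

python3 -m inch '[[0,0,0,0,7],[0,0,0,0,7],[0,0,0,0,7],[0,0,0,0,7],[0,0,0,0,7],[0,0,0,0,7],[0,0,0,0,7],[0,0,0,0,7],[0,0,0,0,7],[0,0,0,0,7],[0,0,0,0,7],[0,0,0,0,7],[0,0,0,0,4]]'; python3 - <<'E'
from h import *
s=manip.get_state(); print(s['qpos'],s['ee_rot'])
q=s['ee_rot']; M=R.from_quat([q[1],q[2],q[3],q[0]]).as_matrix(); print(M.round(3)); print(np.degrees(np.arctan2(M[1,0],M[0,0])))
p=eyes.get_image('side')
for u,v in [(267,214),(233,187),(213,166)]: print(topt(p,v,u,.008))
E
```

```text
clock: 10.53
position: [0.6693, 0.1691, 0.2681]
ee_rot: [-0.025, 0.717, -0.696, 0.035]
contact_force: [-0.7, -0.7, -0.3]
width: 0.0427
[ 0.16059061  0.39334369  1.24143062 -0.02644673  1.42445357  1.70397333] [-0.02521908  0.71702982 -0.6957015   0.03509491]
[[ 0.03  -0.996  0.085]
 [-0.999 -0.031 -0.013]
 [ 0.015 -0.085 -0.996]]
-88.30729602373046
[0.37730095 0.01207927 0.008     ]
[0.36433127 0.17383378 0.008     ]
[0.36913803 0.29916405 0.008     ]
```

```bash

python3 -m inch '[[0.4,-3,-14,0,-1],[0.4,-2,0,30,0],[0.4,0,0,30,0],[0.4,0,0,25,0],[0.4,0,0,0,0]]'; cat > st.py <<'E'
from h import *
s=manip.get_state(); q=s['ee_rot']; M=R.from_quat([q[1],q[2],q[3],q[0]]).as_matrix()
P=s['position']; c=np.array([.6322,.0864]);a=-.0404; d=P[:2]-c
print("t",s['clock'].round(2) if hasattr(s['clock'],'round') else s['clock'],"case",(1000*np.array([d@[np.cos(a),np.sin(a)],d@[-np.sin(a),np.cos(a)],P[2]])).round(1),"world",P.round(4),"yaw",np.degrees(np.arctan2(M[1,0],M[0,0])).round(2),"toolz",M[:,2].round(3),"F",s['contact_force'].round(1),"w",round(s['width'],4),"qd",np.abs(s['qd']).max().round(3))
E
python3 st.py
```

```text
clock: 11.0
position: [0.6849, 0.1731, 0.1717]
ee_rot: [-0.018, 0.726, -0.687, 0.03]
contact_force: [-0.3, -0.7, -0.7]
width: 0.0594
t 11.0 case [ 49.1  88.8 171.7] world [0.6849 0.1731 0.1717] yaw -86.82 toolz [ 0.068 -0.015 -0.998] F [-0.3 -0.7 -0.7] w 0.0594 qd 0.03
```

```bash

python3 -m inch '[[0.4,0,-4,14,0],[0.4,0,0,12,0],[0.4,0,0,0,0]]'; python3 st.py; python3 - <<'E'
from h import *
p=eyes.get_image("side"); a=p["frame"][20:220,220:420]; cv2.imwrite("pics/c8.png",cv2.resize(a,None,fx=4,fy=4,interpolation=cv2.INTER_CUBIC)[:600,:,::-1])
E
```

```text
clock: 11.25
position: [0.6892, 0.1728, 0.1414]
ee_rot: [-0.015, 0.727, -0.686, 0.028]
contact_force: [-1.3, 0.7, 0.3]
width: 0.0599
t 11.25 case [ 53.5  88.7 141.4] world [0.6892 0.1728 0.1414] yaw -86.67 toolz [ 0.062 -0.015 -0.998] F [-1.3  0.7  0.3] w 0.0599 qd 0.018
```

View pics/c8.png

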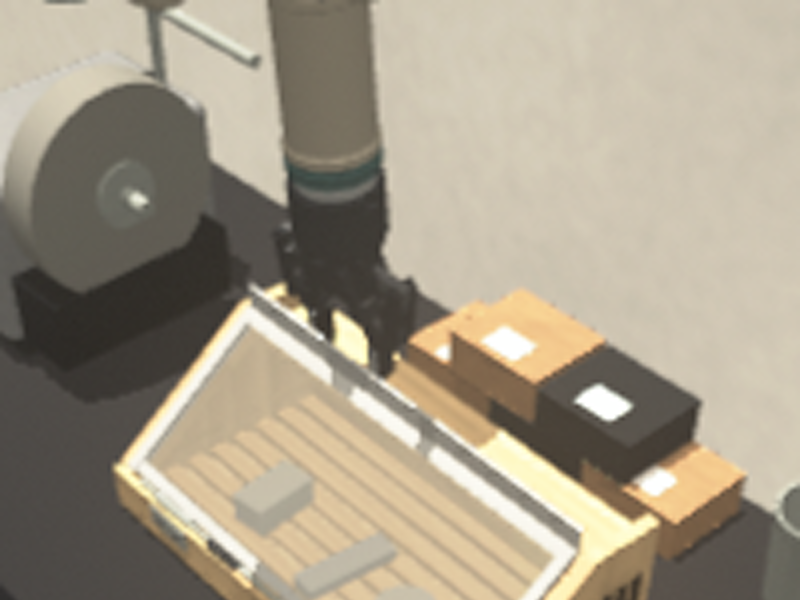

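```bash

python3 -m inch '[[0.4,0,25,0,0],[0.4,0,28,-4,0]]'; python3 st.py
```

```text
clock: 11.47
position: [0.6645, 0.173, 0.1548]
ee_rot: [-0.041, 0.724, -0.687, 0.047]
contact_force: [26.3, 1.5, 24.0]
width: 0.0599
t 11.4667 case [ 28.8  87.8 154.8] world [0.6645 0.173  0.1548] yaw -87.01 toolz [ 0.124 -0.005 -0.992] F [26.3  1.5 24. ] w 0.0599 qd 0.563
```

```bash

python3 -m inch '[[0.4,0,0,0,0]]'; python3 st.py; python3 - <<'E'
from h import *
p=eyes.get_image("side"); a=p["frame"][20:220,220:420]; cv2.imwrite("pics/c9.png",cv2.resize(a,None,fx=4,fy=4,interpolation=cv2.INTER_CUBIC)[:600,:,::-1])
p=eyes.get_image("scene"); a=p["frame"][120:400,300:560]; cv2.imwrite("pics/c10.png",cv2.resize(a,None,fx=2.1,fy=2.1,interpolation=cv2.INTER_CUBIC)[:600,:,::-1])
E
```

```text
clock: 11.55
position: [0.6688, 0.1739, 0.1622]
ee_rot: [-0.048, 0.724, -0.687, 0.052]
contact_force: [0.1, -0.7, -1.1]
width: 0.0599
t 11.55 case [ 33.   88.9 162.2] world [0.6688 0.1739 0.1622] yaw -87.05 toolz [ 0.141 -0.002 -0.99 ] F [ 0.1 -0.7 -1.1] w 0.0599 qd 0.181
```

View pics/c9.png

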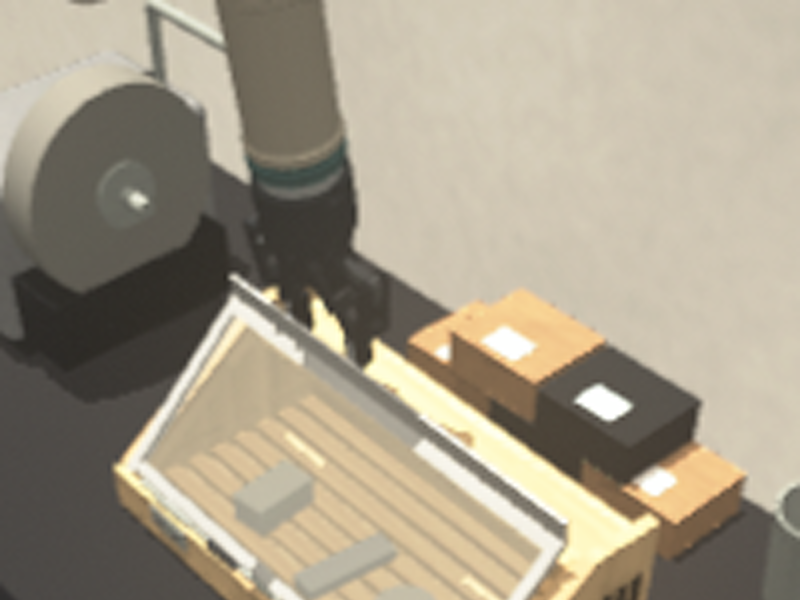

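View pics/c10.png

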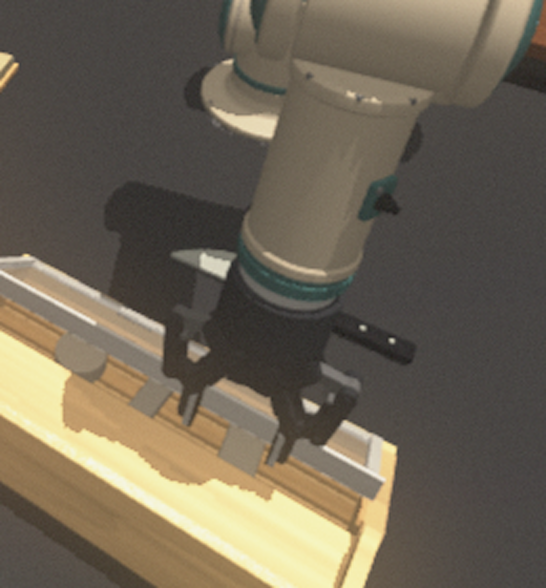

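```bash

python3 -m inch '[[0.4,0,10,2,0],[0.4,0,12,2,0]]'; python3 st.py;python3 -m inch '[[0.4,0,12,2,0]]'; python3 st.py
```

```text
clock: 11.82
position: [0.6674, 0.1742, 0.1673]
ee_rot: [-0.065, 0.721, -0.686, 0.066]
contact_force: [10.8, 0.4, 10.1]
width: 0.0597
t 11.8167 case [ 31.6  89.2 167.3] world [0.6674 0.1742 0.1673] yaw -87.2 toolz [ 0.185  0.004 -0.983] F [10.8  0.4 10.1] w 0.0597 qd 0.349
clock: 11.9
position: [0.6648, 0.1744, 0.1703]
ee_rot: [-0.074, 0.72, -0.686, 0.073]
contact_force: [10.3, -0.3, 7.0]
width: 0.0602
t 11.9 case [ 29.   89.3 170.3] world [0.6648 0.1744 0.1703] yaw -87.26 toolz [ 0.207  0.007 -0.978] F [10.3 -0.3  7. ] w 0.0602 qd 0.346
```

```bash
cat > flap.py <<'E'
from h import *
def Wc(X,c=(.6322,.0864,-.0404)):
    x,y,a=c; X=np.atleast_2d(X)/1000.; return np.c_[x+X[:,0]*np.cos(a)-X[:,1]*np.sin(a),y+X[:,0]*np.sin(a)+X[:,1]*np.cos(a),X[:,2]]
def flappts(t):
    f=np.radians(35.54)+t; e=np.array([-110+172*np.cos(f),50+172*np.sin(f)]); g=np.pi/2+t; k=e+26*np.array([np.cos(g),np.sin(g)])
    return np.array([[q[0],s,q[1]] for q in (e,k) for s in (-198,198)])
E
python3 st.py; python3 - <<'E'
from flap import *
p=eyes.get_image("side"); f=p["frame"].copy(); 
for t,c in ((0,(255,0,0)),(.1,(0,255,0)),(.2,(0,0,255)),(.3,(255,255,0))):
    u=proj(p,Wc(flappts(t)))
    f=f
    for a,b in ((2,3),(0,2),(1,3)): cv2.line(f,*[tuple(int(round(z)) for z in u[i]) for i in (a,b)],c,1)
a=np.hstack([cv2.resize(x[60:180,270:380],None,fx=3.6,fy=4.5,interpolation=cv2.INTER_CUBIC) for x in (p["frame"],f)]); cv2.imwrite("pics/c11.png",a[:,:,::-1])
p=eyes.get_image("scene"); a=p["frame"][160:400,340:520]; cv2.imwrite("pics/c12.png",cv2.resize(a,None,fx=2.5,fy=2.5,interpolation=cv2.INTER_CUBIC)[:600,:,::-1])
E
```

```text
t 11.9 case [ 29.   89.3 170.3] world [0.6648 0.1744 0.1703] yaw -87.26 toolz [ 0.207  0.007 -0.978] F [10.3 -0.3  7. ] w 0.0602 qd 0.346
```

View pics/c11.png

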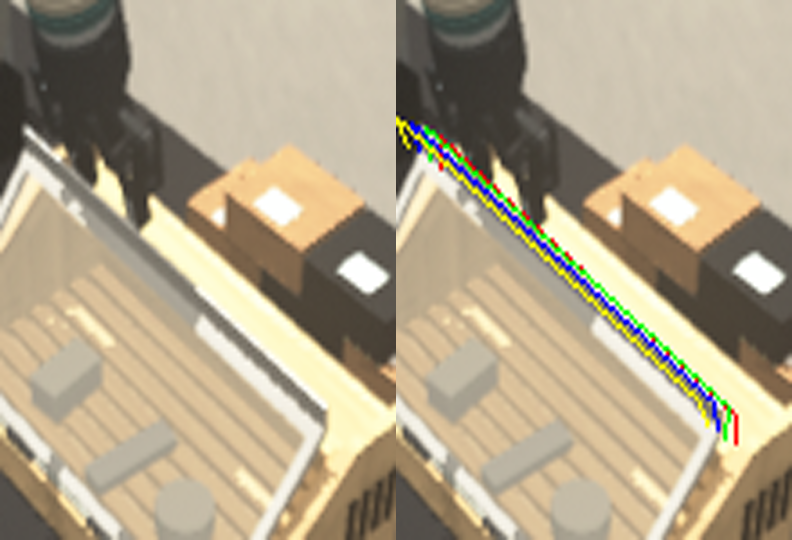

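View pics/c12.png

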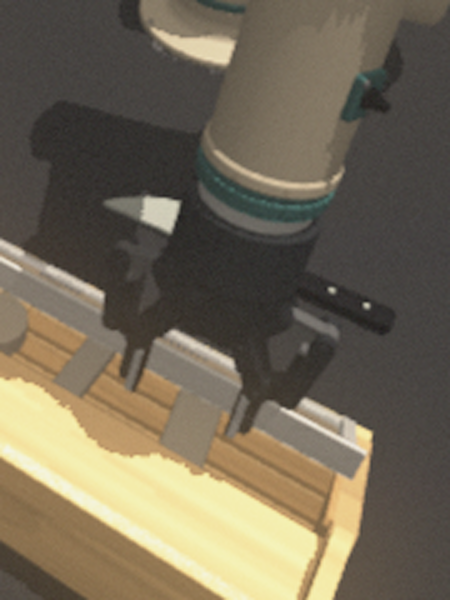

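```bash

python3 -m inch '[[0.4,0,-8,-25,0],[0.4,0,-8,-35,0],[0.4,0,-6,-35,0],[0.4,0,0,-20,0],[0.4,0,40,0,0],[0.4,0,40,0,0],[0.4,0,40,0,0],[0.4,0,40,0,0],[0.4,0,0,0,0]]'; python3 st.py
```

```text
clock: 12.75
position: [0.5059, 0.1663, 0.2697]
ee_rot: [-0.083, 0.719, -0.685, 0.08]
contact_force: [-1.7, 0.8, -0.9]
width: 0.0598
t 12.75 case [-129.4   74.7  269.7] world [0.5059 0.1663 0.2697] yaw -87.26 toolz [ 0.229  0.011 -0.973] F [-1.7  0.8 -0.9] w 0.0598 qd 0.136
```

```bash

python3 -m inch '[[0.4,0,20,30,0],[0.4,0,20,35,0],[0.4,0,13,35,0],[0.4,0,10,35,0],[0.4,0,10,35,0],[0.4,0,5,25,0],[0.4,0,0,0,0],[0.4,0,0,0,0]]'; python3 st.py
```

```text
clock: 13.42
position: [0.4802, 0.1668, 0.0702]
ee_rot: [-0.093, 0.719, -0.683, 0.086]
contact_force: [1.3, -0.8, 0.1]
width: 0.0599
t 13.4167 case [-155.1   74.2   70.2] world [0.4802 0.1668 0.0702] yaw -87.02 toolz [ 0.252  0.016 -0.968] F [ 1.3 -0.8  0.1] w 0.0599 qd 0.025
```

```bash

python3 -m inch '[[0.4,0,5,22,0],[0.4,0,5,16,0],[0.4,0,0,0,0]]'; python3 st.py; python3 -c "
from h import *
p=eyes.get_image('side'); save(p,'s13.png')"
```

```text
clock: 13.67
position: [0.487, 0.1684, 0.037]
ee_rot: [-0.099, 0.719, -0.682, 0.09]
contact_force: [-0.7, -0.0, -0.0]
width: 0.0598
t 13.6667 case [-148.4   76.1   37. ] world [0.487  0.1684 0.037 ] yaw -86.99 toolz [ 0.264  0.019 -0.964] F [-0.7 -0.  -0. ] w 0.0598 qd 0.064
```

View pics/s13.png

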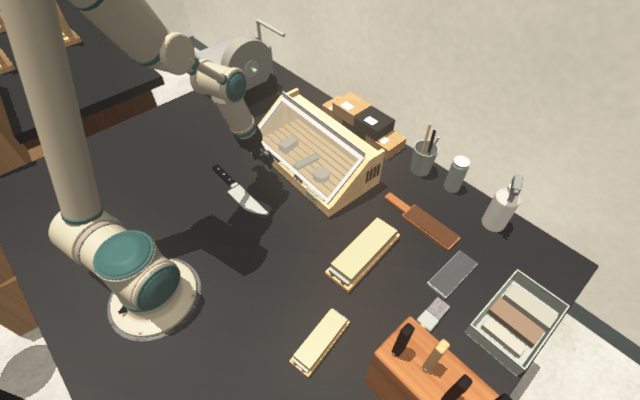

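```bash

python3 -m inch '[[0.4,0,-2,9,0],[0.4,0,-10,4,0]]'; python3 st.py; python3 -m inch '[[0.4,0,-12,4,0],[0.4,0,-12,4,0]]'; python3 st.py
```

```text
clock: 13.88
position: [0.5051, 0.1701, 0.0326]
ee_rot: [-0.102, 0.718, -0.682, 0.092]
contact_force: [-0.6, -0.6, -1.0]
width: 0.0596
t 13.8833 case [-130.4   78.5   32.6] world [0.5051 0.1701 0.0326] yaw -86.94 toolz [ 0.272  0.021 -0.962] F [-0.6 -0.6 -1. ] w 0.0596 qd 0.312
clock: 14.05
position: [0.5065, 0.1671, 0.0252]
ee_rot: [-0.081, 0.718, -0.687, 0.077]
contact_force: [-27.7, -0.8, 19.0]
width: 0.0599
t 14.05 case [-128.9   75.6   25.2] world [0.5065 0.1671 0.0252] yaw -87.47 toolz [ 0.222  0.011 -0.975] F [-27.7  -0.8  19. ] w 0.0599 qd 0.378
```

```bash

python3 -m inch '[[0.4,0,-9,0,0],[0.4,0,-9,0,0]]'; python3 st.py; python3 -m inch '[[0.4,0,-9,0,0],[0.4,0,-9,0,0]]'; python3 st.py
```

```text
clock: 14.22
position: [0.5061, 0.1665, 0.0247]
ee_rot: [-0.067, 0.717, -0.691, 0.064]
contact_force: [-19.0, 6.0, 11.8]
width: 0.06
t 14.2167 case [-129.3   74.9   24.7] world [0.5061 0.1665 0.0247] yaw -87.91 toolz [ 0.185  0.007 -0.983] F [-19.    6.   11.8] w 0.06 qd 0.343
clock: 14.38
position: [0.5059, 0.1667, 0.0251]
ee_rot: [-0.053, 0.715, -0.695, 0.051]
contact_force: [-18.1, 3.2, 11.3]
width: 0.0599
t 14.3833 case [-129.5   75.1   25.1] world [0.5059 0.1667 0.0251] yaw -88.32 toolz [ 0.147  0.005 -0.989] F [-18.1   3.2  11.3] w 0.0599 qd 0.341
```

```bash

python3 -m inch '[[0.4,0,-9,0,-0.4],[0.4,0,-9,0,-0.4],[0.4,0,-9,0,-0.4],[0.4,0,-9,0,-0.4]]'; python3 st.py; python3 -m inch '[[0.4,0,-9,0,-0.4],[0.4,0,-9,0,-0.4],[0.4,0,-9,0,-0.4],[0.4,0,-9,0,-0.4]]'; python3 st.py
```

```text
clock: 14.72
position: [0.5044, 0.1665, 0.0258]
ee_rot: [-0.024, 0.723, -0.69, 0.025]
contact_force: [-19.1, 1.7, 13.3]
width: 0.0601
t 14.7167 case [-131.    74.9   25.8] world [0.5044 0.1665 0.0258] yaw -87.37 toolz [ 0.069 -0.    -0.998] F [-19.1   1.7  13.3] w 0.0601 qd 0.34
clock: 15.05
position: [0.5027, 0.1662, 0.0266]
ee_rot: [0.006, 0.73, -0.684, -0.002]
contact_force: [-18.2, -0.2, 13.6]
width: 0.0599
t 15.05 case [-132.7   74.5   26.6] world [0.5027 0.1662 0.0266] yaw -86.28 toolz [-0.012 -0.006 -1.   ] F [-18.2  -0.2  13.6] w 0.0599 qd 0.333
```

```bash

python3 -m inch '[[0.4,0,-9,0,0],[0.4,0,-9,0,0],[0.4,0,-9,0,0],[0.4,0,-9,0,0]]'; python3 st.py; python3 -m inch '[[0.4,0,-9,0,0],[0.4,0,-9,0,0],[0.4,0,-9,0,0],[0.4,0,-9,0,0],[0.4,0,-9,0,0]]'; python3 st.py
```

```text
clock: 15.38
position: [0.5017, 0.1663, 0.0274]
ee_rot: [0.036, 0.726, -0.686, -0.029]
contact_force: [-17.8, 0.3, 13.3]
width: 0.0599
t 15.3833 case [-133.7   74.5   27.4] world [0.5017 0.1663 0.0274] yaw -86.78 toolz [-0.092 -0.012 -0.996] F [-17.8   0.3  13.3] w 0.0599 qd 0.32
clock: 15.8
position: [0.5003, 0.1663, 0.0287]
ee_rot: [0.073, 0.72, -0.688, -0.064]
contact_force: [-17.5, -0.0, 14.5]
width: 0.06
t 15.8 case [-135.    74.5   28.7] world [0.5003 0.1663 0.0287] yaw -87.36 toolz [-0.193 -0.018 -0.981] F [-17.5  -0.   14.5] w 0.06 qd 0.315
```

```bash

python3 -m inch '[[0.4,0,25,0,0],[0.4,0,10,-20,0],[0.4,0,8,-40,0],[0.4,0,8,-40,0],[0.4,0,8,-40,0],[0.4,0,0,-40,0],[0.4,0,-30,-20,0],[0.4,0,-38,0,0],[0.4,0,-38,0,0],[0.4,0,-38,0,0],[0.4,0,-20,0,0],[0.4,0,0,0,0]]'; python3 st.py
```

```text
clock: 16.8
position: [0.6602, 0.1763, 0.2327]
ee_rot: [0.058, 0.722, -0.687, -0.055]
contact_force: [-0.4, -0.1, -1.2]
width: 0.06
t 16.8 case [ 24.3  91.  232.7] world [0.6602 0.1763 0.2327] yaw -87.19 toolz [-0.158 -0.008 -0.987] F [-0.4 -0.1 -1.2] w 0.06 qd 0.035
```

```bash

python3 -m inch '[[0.4,0,-25,10,0],[0.4,0,-18,24,0],[0.4,0,-3,24,0],[0.4,0,0,16,0],[0.4,0,0,0,0]]'; python3 st.py
```

```text
clock: 17.22
position: [0.7015, 0.1781, 0.1568]
ee_rot: [0.051, 0.723, -0.688, -0.051]
contact_force: [-0.8, -0.2, -0.3]
width: 0.0595
t 17.2167 case [ 65.5  94.4 156.8] world [0.7015 0.1781 0.1568] yaw -87.17 toolz [-0.144 -0.004 -0.99 ] F [-0.8 -0.2 -0.3] w 0.0595 qd 0.05
```

```bash

python3 -m inch '[[0.4,3,0,14,0],[0.4,2,6,0,0],[0.4,0,10,0,0],[0.4,0,14,0,0]]'; python3 st.py; python3 -m inch '[[0.4,0,18,0,0],[0.4,0,22,0,0]]'; python3 st.py
```

```text
clock: 17.55
position: [0.6757, 0.172, 0.1524]
ee_rot: [0.045, 0.723, -0.688, -0.046]
contact_force: [16.1, 2.5, 9.9]
width: 0.0595
t 17.55 case [ 40.1  87.3 152.4] world [0.6757 0.172  0.1524] yaw -87.22 toolz [-0.128 -0.001 -0.992] F [16.1  2.5  9.9] w 0.0595 qd 0.335
clock: 17.72
position: [0.6583, 0.1728, 0.1706]
ee_rot: [0.02, 0.722, -0.691, -0.028]
contact_force: [16.0, 3.1, 14.0]
width: 0.06
t 17.7167 case [ 22.6  87.4 170.6] world [0.6583 0.1728 0.1706] yaw -87.52 toolz [-0.068  0.01  -0.998] F [16.   3.1 14. ] w 0.06 qd 0.51
```

```bash

python3 -m inch '[[0.4,0,24,10,0],[0.4,0,26,10,0]]'; python3 st.py
```

```text
clock: 17.88
position: [0.6412, 0.1745, 0.1789]
ee_rot: [-0.018, 0.72, -0.694, 0.0]
contact_force: [25.8, -2.0, 31.5]
width: 0.06
t 17.8833 case [  5.5  88.4 178.9] world [0.6412 0.1745 0.1789] yaw -87.86 toolz [ 0.025  0.025 -0.999] F [25.8 -2.  31.5] w 0.06 qd 0.789
```

```bash

python3 -m inch '[[0.4,0,16,-10,0],[0.4,0,24,-10,0]]'; python3 st.py;python3 -m inch '[[0.4,0,26,-5,0]]'; python3 st.py; python3 - <<'E'
from h import *
p=eyes.get_image("side"); a=p["frame"][20:220,220:420]; cv2.imwrite("pics/c14.png",cv2.resize(a,None,fx=4,fy=4,interpolation=cv2.INTER_CUBIC)[:600,:,::-1])
E
```

```text
clock: 18.05
position: [0.6092, 0.1729, 0.21]
ee_rot: [-0.03, 0.719, -0.694, 0.01]
contact_force: [3.2, 1.0, -0.0]
width: 0.06
t 18.05 case [-26.5  85.5 210. ] world [0.6092 0.1729 0.21  ] yaw -87.95 toolz [ 0.057  0.029 -0.998] F [ 3.2  1.  -0. ] w 0.06 qd 0.574
clock: 18.13
position: [0.5853, 0.1722, 0.2192]
ee_rot: [-0.035, 0.719, -0.694, 0.014]
contact_force: [2.0, 1.2, 0.3]
width: 0.0601
t 18.1333 case [-50.3  83.8 219.2] world [0.5853 0.1722 0.2192] yaw -87.97 toolz [ 0.069  0.032 -0.997] F [2.  1.2 0.3] w 0.0601 qd 0.566
```

View pics/c14.png

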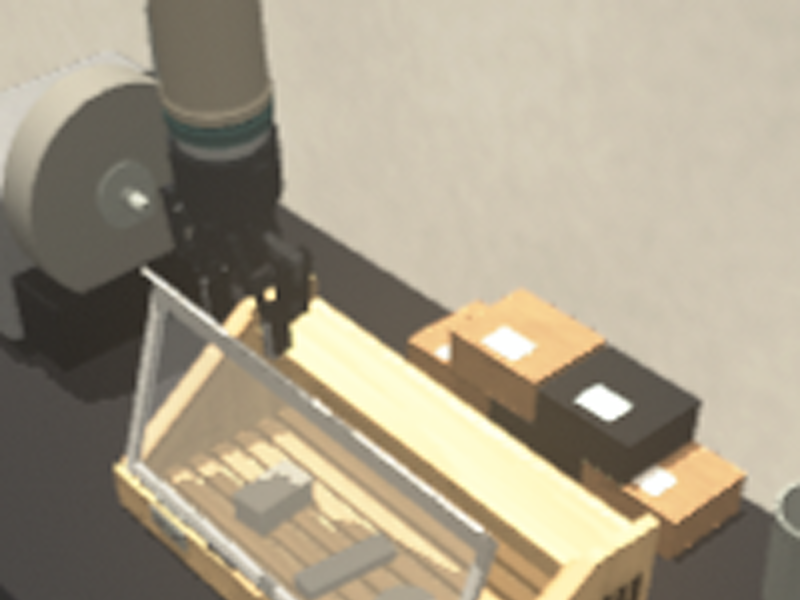

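```bash

python3 -m inch '[[0.4,0,24,12,0],[0.4,0,26,14,0]]'; python3 st.py;python3 -m inch '[[0.4,0,30,14,0]]'; python3 st.py; python3 - <<'E'
from h import *
p=eyes.get_image("side"); a=p["frame"][20:220,220:420]; cv2.imwrite("pics/c15.png",cv2.resize(a,None,fx=4,fy=4,interpolation=cv2.INTER_CUBIC)[:600,:,::-1])
E
```

```text
clock: 18.35
position: [0.5446, 0.1741, 0.207]
ee_rot: [-0.052, 0.718, -0.694, 0.024]
contact_force: [1.8, -0.8, 1.1]
width: 0.0601
t 18.35 case [-91.1  84.  207. ] world [0.5446 0.1741 0.207 ] yaw -87.97 toolz [ 0.106  0.041 -0.994] F [ 1.8 -0.8  1.1] w 0.0601 qd 0.83
clock: 18.43
position: [0.5198, 0.1743, 0.1947]
ee_rot: [-0.057, 0.717, -0.694, 0.028]
contact_force: [1.9, 0.2, 1.6]
width: 0.0595
t 18.4333 case [-115.9   83.3  194.7] world [0.5198 0.1743 0.1947] yaw -87.98 toolz [ 0.119  0.043 -0.992] F [1.9 0.2 1.6] w 0.0595 qd 0.951
```

View pics/c15.png

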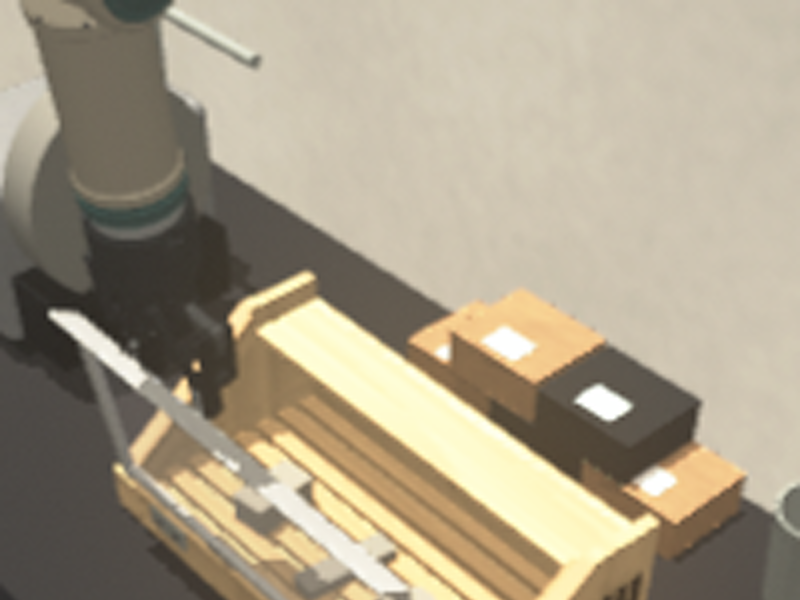

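```bash

python3 -m inch '[[0.4,0,32,6,0],[0.4,0,8,20,0]]'; python3 st.py;python3 -m inch '[[0.4,0,4,25,0],[0.4,0,3,25,0]]'; python3 st.py; python3 - <<'E'
from h import *
p=eyes.get_image("side"); a=p["frame"][20:220,180:380]; cv2.imwrite("pics/c16.png",cv2.resize(a,None,fx=4,fy=4,interpolation=cv2.INTER_CUBIC)[:600,:,::-1])
E
```

```text
clock: 18.65
position: [0.4729, 0.1738, 0.1658]
ee_rot: [-0.056, 0.718, -0.694, 0.026]
contact_force: [-0.7, -0.8, 0.6]
width: 0.0598
t 18.65 case [-162.7   80.9  165.8] world [0.4729 0.1738 0.1658] yaw -87.91 toolz [ 0.114  0.044 -0.992] F [-0.7 -0.8  0.6] w 0.0598 qd 0.822
clock: 18.82
position: [0.4737, 0.1768, 0.1209]
ee_rot: [-0.061, 0.718, -0.693, 0.03]
contact_force: [1.3, -0.4, 2.3]
width: 0.0599
t 18.8167 case [-162.    83.9  120.9] world [0.4737 0.1768 0.1209] yaw -87.83 toolz [ 0.128  0.047 -0.991] F [ 1.3 -0.4  2.3] w 0.0599 qd 0.822
```

View pics/c16.png

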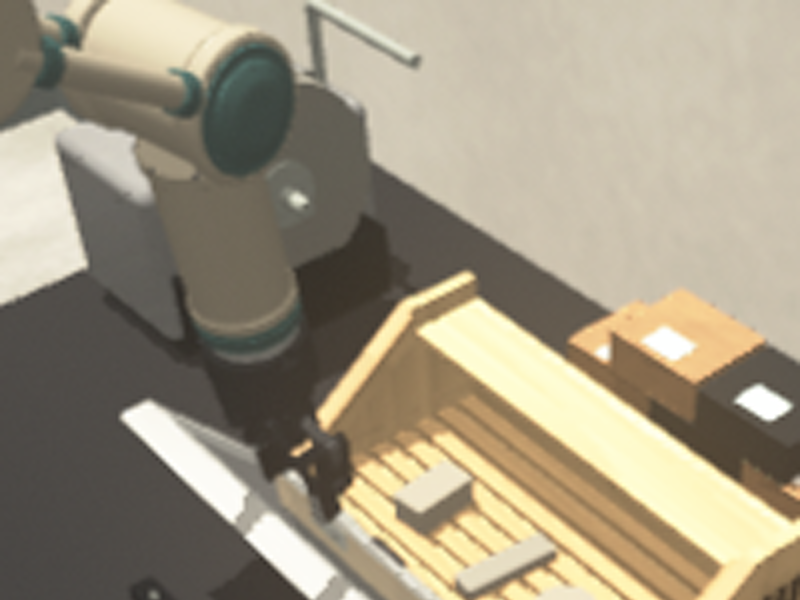

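```bash

python3 -m inch '[[0.4,0,-20,2,0],[0.4,0,-28,5,0],[0.4,0,-25,4,0]]'; python3 st.py; python3 - <<'E'
from h import *
p=eyes.get_image("side"); a=p["frame"][20:220,180:380]; cv2.imwrite("pics/c17.png",cv2.resize(a,None,fx=4,fy=4,interpolation=cv2.INTER_CUBIC)[:600,:,::-1])
E
```

```text
clock: 19.12
position: [0.5392, 0.1788, 0.1162]
ee_rot: [-0.055, 0.719, -0.692, 0.025]
contact_force: [2.5, -0.2, 1.6]
width: 0.0598
t 19.1167 case [-96.6  88.6 116.2] world [0.5392 0.1788 0.1162] yaw -87.71 toolz [ 0.111  0.044 -0.993] F [ 2.5 -0.2  1.6] w 0.0598 qd 0.622
```

View pics/c17.png

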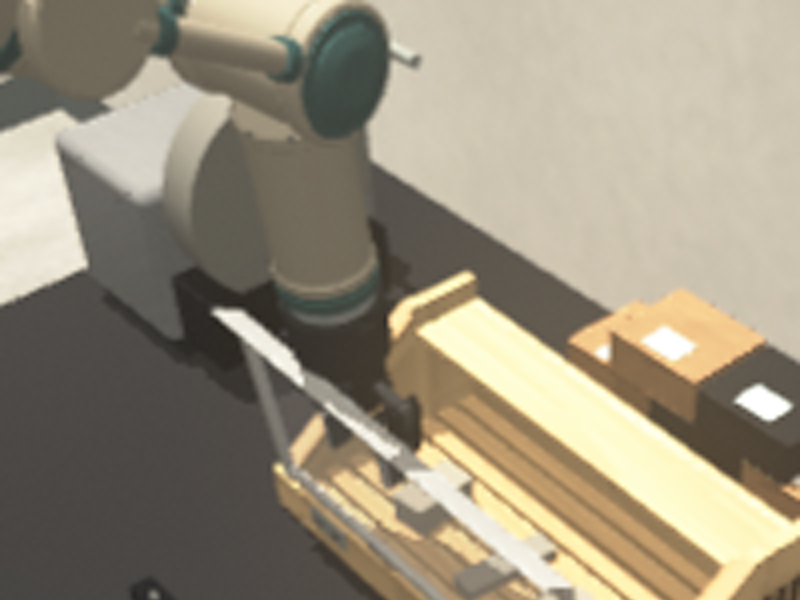

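```bash

python3 -m inch '[[0.4,0,-24,6,-1],[0.4,0,-16,20,0],[0.4,0,-6,20,0],[0.4,0,0,10,0]]'; python3 st.py; python3 - <<'E'
from h import *
p=eyes.get_image("side"); a=p["frame"][20:220,180:380]; cv2.imwrite("pics/c18.png",cv2.resize(a,None,fx=4,fy=4,interpolation=cv2.INTER_CUBIC)[:600,:,::-1])
st=manip.get_state(); w=eyes.get_image("wrist"); save(w,"w18.png")
E
```

```text
clock: 19.5
position: [0.6132, 0.1846, 0.0789]
ee_rot: [-0.067, 0.724, -0.685, 0.035]
contact_force: [2.0, -0.1, 0.6]
width: 0.0598
t 19.5 case [-23.   97.4  78.9] world [0.6132 0.1846 0.0789] yaw -86.66 toolz [ 0.142  0.048 -0.989] F [ 2.  -0.1  0.6] w 0.0598 qd 0.211
```

View pics/c18.png

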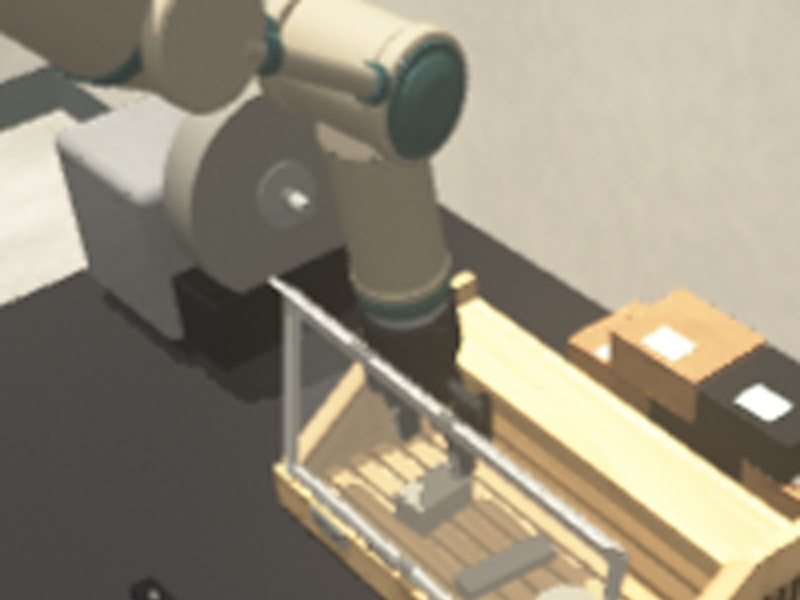

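View pics/w18.png

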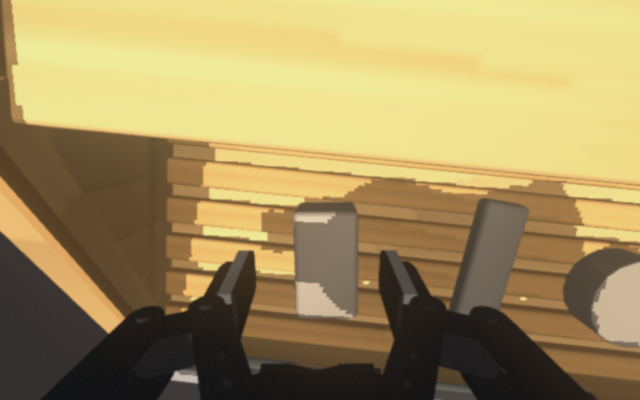

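```bash
python3 - <<'E'
from h import *
st=manip.get_state(); p=eyes.get_image("wrist")
P=np.array([topt(p,v,u,.06,st)[:2] for u,v in [(295,211),(357,210),(357,318),(297,318)]])
print(P.round(4), P.mean(0), [np.linalg.norm(P[i]-P[i-1]).round(4) for i in range(4)])
d=P[0]-P[3]+P[1]-P[2]; print(np.degrees(np.arctan2(d[1],d[0])))
q=st['ee_rot']; M=R.from_quat([q[1],q[2],q[3],q[0]]).as_matrix()
tgt=np.array([*P.mean(0),.047]) ; 
for k in (-.008,-.0187): print("delta tool for grasp pt",k, (M.T@(tgt-(st['position']+M[:,2]*k))*1000).round(1))
E
python3 st.py
```

```text
[[0.6307 0.1983]
 [0.6335 0.1649]
 [0.5702 0.1597]
 [0.5673 0.1942]] [0.60043694 0.17926289] [np.float64(0.0635), np.float64(0.0335), np.float64(0.0635), np.float64(0.0346)]
4.158058280083104
delta tool for grasp pt -0.008 [ 5.8 14.1 36.8]
delta tool for grasp pt -0.0187 [ 5.8 14.1 47.5]
t 19.65 case [-26.9  97.1  78.1] world [0.6093 0.1845 0.0781] yaw -86.65 toolz [ 0.137  0.048 -0.989] F [ 2.5 -0.7  0.5] w 0.0596 qd 0.02
```

```bash

python3 -m inch '[[0.4,3,6,14,0],[0.4,3,5,14,0],[0.4,0,2,10,0]]'; python3 st.py
```

```text
clock: 19.9
position: [0.6039, 0.1804, 0.0445]
ee_rot: [-0.068, 0.725, -0.685, 0.036]
contact_force: [1.5, -0.5, 6.7]
width: 0.0595
t 19.9 case [-32.1  92.7  44.5] world [0.6039 0.1804 0.0445] yaw -86.57 toolz [ 0.146  0.05  -0.988] F [ 1.5 -0.5  6.7] w 0.0595 qd 0.271
```

```bash

python3 -m inch '[[0.4,1,3,5,0]]'; python3 st.py; python3 - <<'E'
from h import *
w=eyes.get_image("wrist"); save(w,"w19.png")
E
```

```text
clock: 19.98
position: [0.6018, 0.1797, 0.0399]
ee_rot: [-0.069, 0.725, -0.685, 0.036]
contact_force: [3.5, 0.8, 4.5]
width: 0.0596
t 19.9833 case [-34.2  92.   39.9] world [0.6018 0.1797 0.0399] yaw -86.57 toolz [ 0.147  0.05  -0.988] F [3.5 0.8 4.5] w 0.0596 qd 0.175
```

View pics/w19.png

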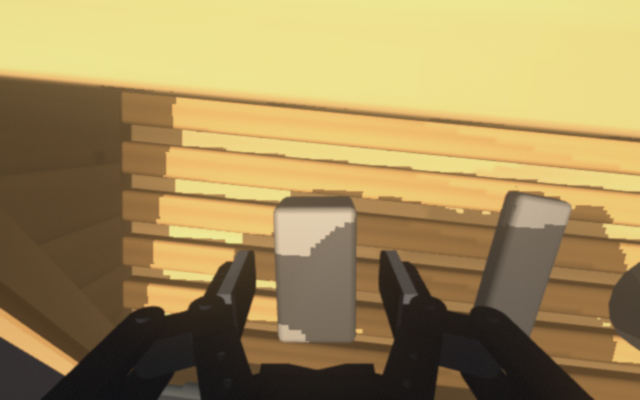

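```bash

python3 -m inch '[[0.4,0,2,4,0],[-0.3,0,0,0,0],[-0.5,0,0,0,0],[-0.5,0,0,0,0],[-0.5,0,0,0,0]]' 40; python3 st.py;
```

```text
clock: 20.45
position: [0.5975, 0.1798, 0.0362]
ee_rot: [-0.068, 0.725, -0.684, 0.035]
contact_force: [1.7, -1.6, -2.0]
width: 0.0358
t 20.45 case [-38.4  91.9  36.2] world [0.5975 0.1798 0.0362] yaw -86.51 toolz [ 0.144  0.05  -0.988] F [ 1.7 -1.6 -2. ] w 0.0358 qd 0.005
```

```bash

python3 -m inch '[[-0.5,0,-3,-15,0],[-0.5,0,-5,-28,0],[-0.5,0,-5,-40,0],[-0.5,0,-6,-40,0],[-0.5,0,-6,-40,0],[-0.5,0,-6,-40,0],[-0.5,0,0,-20,0],[-0.5,0,0,0,0]]'; python3 st.py; python3 - <<'E'
from h import *
p=eyes.get_image("side"); save(p,"s20.png")
E
```

```text
clock: 21.12
position: [0.5917, 0.1696, 0.2637]
ee_rot: [-0.06, 0.726, -0.685, 0.03]
contact_force: [0.8, -0.2, -1.1]
width: 0.0357
t 21.1167 case [-43.8  81.5 263.7] world [0.5917 0.1696 0.2637] yaw -86.54 toolz [ 0.125  0.046 -0.991] F [ 0.8 -0.2 -1.1] w 0.0357 qd 0.023
```

View pics/s20.png

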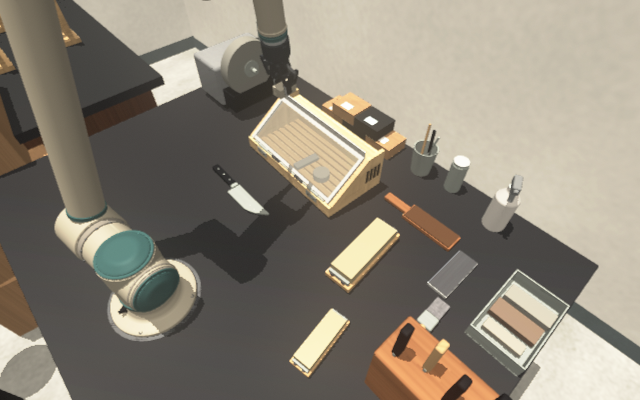

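```bash

python3 -m inch '[[-0.5,20,6,0,0],[-0.5,34,10,0,0],[-0.5,38,11,0,0],[-0.5,38,11,0,0],[-0.5,38,11,0,0],[-0.5,38,11,0,0],[-0.5,38,11,0,0],[-0.5,38,11,0,0],[-0.5,38,11,0,0],[-0.5,38,11,0,0],[-0.5,34,10,0,0],[-0.5,20,6,0,0],[-0.5,0,0,0,0],[-0.5,0,0,0,0]]'; python3 st.py; python3 - <<'E'
from h import *
st=manip.get_state(); w=eyes.get_image("wrist"); save(w,"w21.png")
for a in mark_of(w,"whetstone_top"): print(a["point"],a["confidence"],topt(w,*a["point"],.054,st))
E
```

```text
clock: 22.33
position: [0.4714, -0.2541, 0.1862]
ee_rot: [-0.048, 0.728, -0.684, -0.005]
contact_force: [0.5, 0.2, -0.2]
width: 0.0352
t 22.3333 case [-146.9 -346.7  186.2] world [ 0.4714 -0.2541  0.1862] yaw -86.37 toolz [ 0.058  0.076 -0.995] F [ 0.5  0.2 -0.2] w 0.0352 qd 0.038
[34.8, 605.3] 0.73 [ 0.61147857 -0.45225337  0.054     ]
[181.8, 362.7] 0.69 [ 0.4854295  -0.28401501  0.054     ]
```

View pics/w21.png

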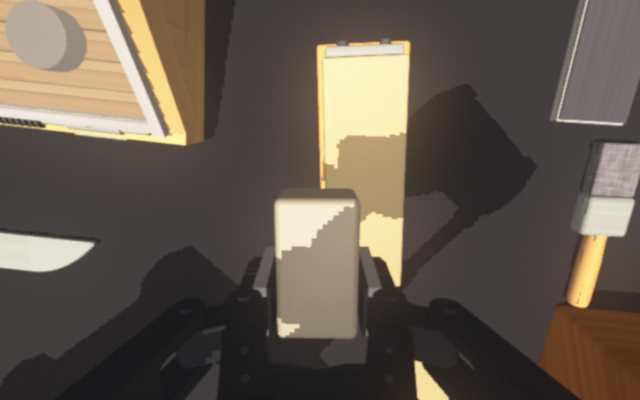

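```bash
cat > go.py <<'E'
from h import *
import sys
s=manip.get_state(); q=s['ee_rot']; M=R.from_quat([q[1],q[2],q[3],q[0]]).as_matrix()
print((M.T@(np.array([float(a) for a in sys.argv[1:4]])-s['position'])*1000).round(1))
E
python3 go.py .483 -.285 .11; python3 go.py .483 -.285 .075
```

```text
[38.  -4.2 74.7]
[ 40.5  -1.9 109.5]
```

```bash
python3 -m inch '[[-0.5,10,-1,20,0],[-0.5,14,-2,25,0],[-0.5,8,-1,20,0],[-0.5,4,0,8,0],[-0.5,0,0,0,0]]'; python3 st.py; python3 go.py .483 -.285 .075;  python3 - <<'E'
from h import *
p=eyes.get_image("side"); save(p,"s22.png")
f=p["frame"][180:330,300:460]; cv2.imwrite("pics/c22.png",cv2.resize(f,None,fx=4,fy=4,interpolation=cv2.INTER_CUBIC)[:,:,::-1])
E
```

```text
clock: 22.85
position: [0.4855, -0.2753, 0.1096]
ee_rot: [-0.049, 0.731, -0.68, -0.005]
contact_force: [-0.1, 0.2, -2.2]
width: 0.0355
t 22.85 case [-132.  -367.4  109.6] world [ 0.4855 -0.2753  0.1096] yaw -85.69 toolz [ 0.06   0.079 -0.995] F [-0.1  0.2 -2.2] w 0.0355 qd 0.029
[12.   5.4 33.5]
```

View pics/c22.png

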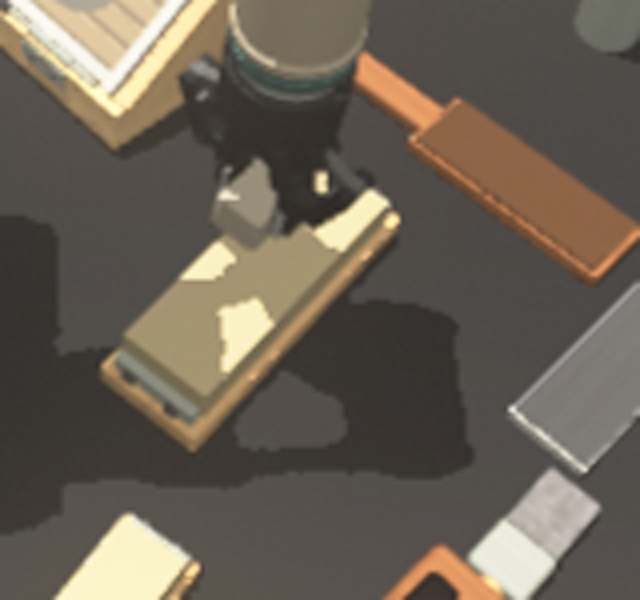

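```bash
python3 -m inch '[[-0.5,6,3,14,0],[-0.5,5,2,14,0],[-0.5,0,0,4,0],[-0.5,0,0,0,0]]'; python3 st.py; python3 go.py .483 -.285 .064
```

```text
clock: 23.23
position: [0.4862, -0.2809, 0.0814]
ee_rot: [-0.051, 0.733, -0.678, -0.002]
contact_force: [-0.2, -0.3, -1.8]
width: 0.0356
t 23.2333 case [-131.  -372.9   81.4] world [ 0.4862 -0.2809  0.0814] yaw -85.39 toolz [ 0.066  0.077 -0.995] F [-0.2 -0.3 -1.8] w 0.0356 qd 0.015
[ 5.   4.8 16.8]
```

```bash
python3 - <<'E'
from h import *
p=eyes.get_image("side"); s=eyes.get_image("scene"); 
f=p["frame"][190:310,310:430]; g=s["frame"][160:280,200:320]; cv2.imwrite("pics/c23.png",cv2.resize(np.hstack([f,g]),None,fx=3.3,fy=3.3,interpolation=cv2.INTER_CUBIC)[:,:,::-1])
E
```

```text
(no output)
```

View pics/c23.png

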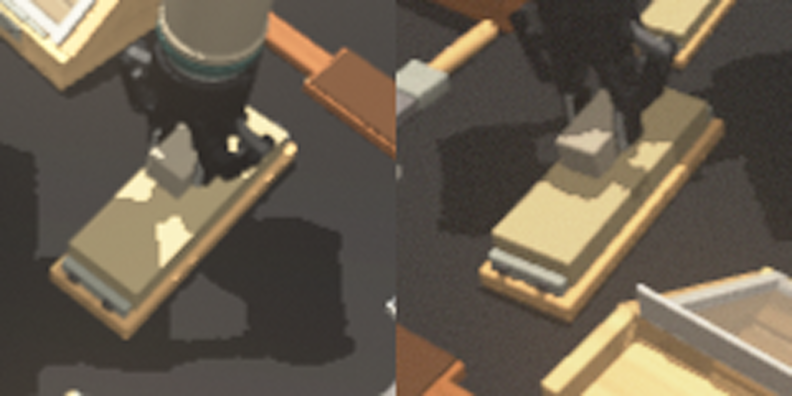

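```bash
python3 -m inch '[[-0.5,4,4,6,0],[-0.5,1,1,4,0],[-0.5,0,0,0,0]]'; python3 st.py; python3 -m inch '[[-0.5,0,0,3,0],[-0.5,0,0,0,0]]'; python3 st.py
```

```text
clock: 23.58
position: [0.484, -0.2867, 0.0737]
ee_rot: [-0.051, 0.734, -0.678, 0.002]
contact_force: [-0.1, -0.4, -2.2]
width: 0.0354
t 23.5833 case [-133.  -378.8   73.7] world [ 0.484  -0.2867  0.0737] yaw -85.29 toolz [ 0.071  0.072 -0.995] F [-0.1 -0.4 -2.2] w 0.0354 qd 0.012
clock: 23.75
position: [0.4842, -0.2867, 0.0709]
ee_rot: [-0.051, 0.734, -0.678, 0.002]
contact_force: [-0.1, -0.0, -0.8]
width: 0.0353
t 23.75 case [-132.8 -378.8   70.9] world [ 0.4842 -0.2867  0.0709] yaw -85.32 toolz [ 0.072  0.072 -0.995] F [-0.1 -0.  -0.8] w 0.0353 qd 0.011
```

```bash
python3 -m inch '[[-0.5,0,0,4,0],[-0.5,0,0,0,0]]'; python3 st.py; python3 -m inch '[[-0.5,0,0,3,0],[-0.5,0,0,0,0]]'; python3 st.py;  python3 -m inch '[[-0.5,0,0,2,0],[-0.5,0,0,0,0]]'; python3 st.py
```

```text
clock: 23.92
position: [0.4846, -0.2866, 0.0667]
ee_rot: [-0.051, 0.733, -0.678, 0.002]
contact_force: [-1.0, 0.6, -1.5]
width: 0.0355
t 23.9167 case [-132.5 -378.6   66.7] world [ 0.4846 -0.2866  0.0667] yaw -85.34 toolz [ 0.072  0.072 -0.995] F [-1.   0.6 -1.5] w 0.0355 qd 0.014
clock: 24.08
position: [0.4848, -0.2863, 0.0633]
ee_rot: [-0.051, 0.733, -0.678, 0.002]
contact_force: [-0.3, -0.0, -0.6]
width: 0.0351
t 24.0833 case [-132.2 -378.4   63.3] world [ 0.4848 -0.2863  0.0633] yaw -85.34 toolz [ 0.072  0.072 -0.995] F [-0.3 -0.  -0.6] w 0.0351 qd 0.01
clock: 24.25
position: [0.4849, -0.2866, 0.062]
ee_rot: [-0.051, 0.734, -0.678, 0.002]
contact_force: [-0.3, -0.2, 1.6]
width: 0.035
t 24.25 case [-132.1 -378.6   62. ] world [ 0.4849 -0.2866  0.062 ] yaw -85.32 toolz [ 0.072  0.071 -0.995] F [-0.3 -0.2  1.6] w 0.035 qd 0.006
```

```bash
python3 -m inch '[[-0.5,0,0,2,0],[-0.5,0,0,0,0]]'; python3 st.py;  python3 - <<'E'
from h import *
p=eyes.get_image("side"); s=eyes.get_image("scene"); 
f=p["frame"][200:300,320:420]; g=s["frame"][160:260,210:310]; cv2.imwrite("pics/c24.png",cv2.resize(np.hstack([f,g]),None,fx=4,fy=4,interpolation=cv2.INTER_CUBIC)[:,:,::-1])
E
```

```text
clock: 24.42
position: [0.4848, -0.2868, 0.0618]
ee_rot: [-0.05, 0.734, -0.677, 0.003]
contact_force: [0.5, 0.3, -1.1]
width: 0.0351
t 24.4167 case [-132.2 -378.8   61.8] world [ 0.4848 -0.2868  0.0618] yaw -85.28 toolz [ 0.072  0.07  -0.995] F [ 0.5  0.3 -1.1] w 0.0351 qd 0.009
```

View pics/c24.png

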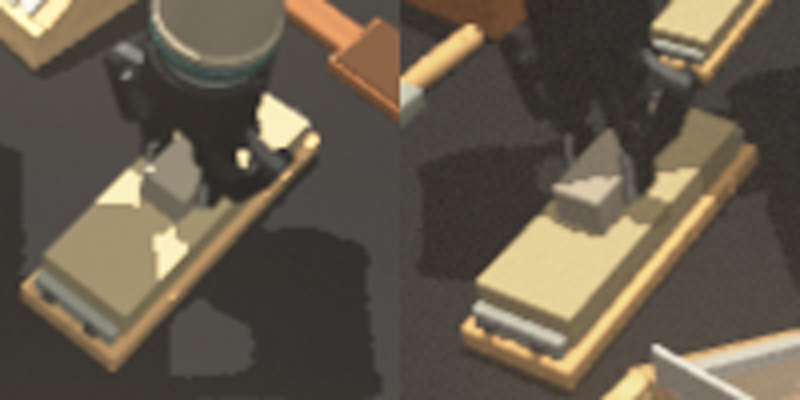

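```bash
python3 -m inch '[[-0.5,0,0,2,0],[-0.5,0,0,2,0]]'; python3 st.py; python3 -m inch '[[-0.10,0,0,0,0],[-0.05,0,0,0,0],[0,0,0,0,0],[0.1,0,0,0,0],[0.2,0,0,0,0],[0.3,0,0,0,0]]' 20; python3 st.py;  python3 - <<'E'
from h import *
p=eyes.get_image("side"); s=eyes.get_image("scene"); 
f=p["frame"][200:300,320:420]; g=s["frame"][160:260,210:310]; cv2.imwrite("pics/c25.png",cv2.resize(np.hstack([f,g]),None,fx=4,fy=4,interpolation=cv2.INTER_CUBIC)[:,:,::-1])
w=eyes.get_image("wrist"); save(w,"w25.png")
E
```

```text
clock: 24.68
position: [0.4843, -0.287, 0.0604]
ee_rot: [-0.05, 0.734, -0.677, 0.003]
contact_force: [-8.0, 2.8, 21.1]
width: 0.0351
t 24.6833 case [-132.7 -379.    60.4] world [ 0.4843 -0.287   0.0604] yaw -85.2 toolz [ 0.072  0.069 -0.995] F [-8.   2.8 21.1] w 0.0351 qd 0.012
clock: 25.18
position: [0.4851, -0.2871, 0.0599]
ee_rot: [-0.05, 0.734, -0.677, 0.004]
contact_force: [-0.1, -0.3, 0.1]
width: 0.0554
t 25.1833 case [-131.9 -379.1   59.9] world [ 0.4851 -0.2871  0.0599] yaw -85.22 toolz [ 0.073  0.068 -0.995] F [-0.1 -0.3  0.1] w 0.0554 qd 0.006
```

View pics/c25.png

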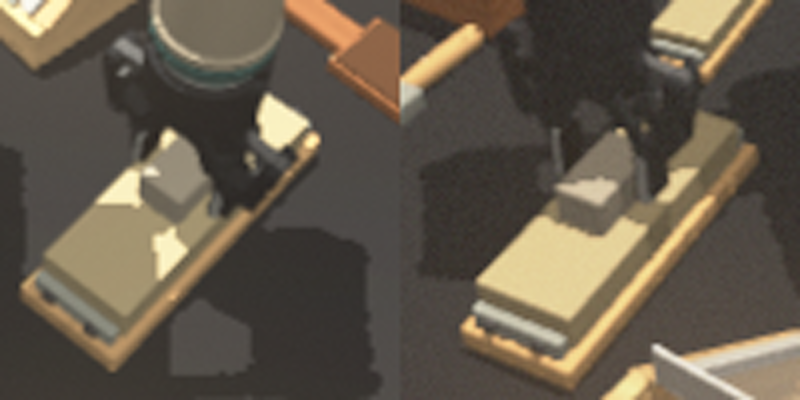

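View pics/w25.png

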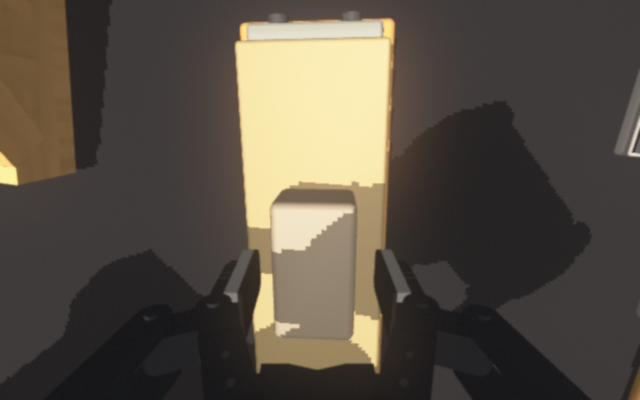

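```bash
python3 -m inch '[[0.4,0,0,-10,0],[0.4,0,0,-20,0],[0.4,0,0,-30,0],[0.4,0,0,-40,0],[0.4,0,0,-40,0],[0.4,0,-20,-20,0],[0.4,0,0,0,0],[0.4,0,0,0,0],[0.4,0,0,0,0],[0.4,0,0,0,0]]'; python3 st.py;  python3 - <<'E'
from h import *
st=manip.get_state(); w=eyes.get_image("wrist"); save(w,"w26.png"); p=eyes.get_image("side"); save(p,"s26.png"); s=eyes.get_image("scene"); save(s,"sc26.png")
for n,q,t in (("wrist",w,st),("side",p,None),("scene",s,None)):
    for a in mark_of(q,"dressing_stone")[:2]: print(n,a["point"],round(a["confidence"],2),topt(q,*a["point"],.054,t))
    for a in mark_of(q,"whetstone_top")[:2]: print(n,"wt",a["point"],round(a["confidence"],2),topt(q,*a["point"],.054,t))
    for a in mark_of(q,"flap_pull")[:1]: print(n,"pull",a["point"],round(a["confidence"],2))
E
```

```text
clock: 26.17
position: [0.4902, -0.2957, 0.23]
ee_rot: [-0.049, 0.734, -0.677, 0.001]
contact_force: [0.6, -0.2, 1.4]
width: 0.0596
t 26.1667 case [-126.5 -387.5  230. ] world [ 0.4902 -0.2957  0.23  ] yaw -85.24 toolz [ 0.068  0.07  -0.995] F [ 0.6 -0.2  1.4] w 0.0596 qd 0.021
wrist [186.9, 320.2] 0.94 [ 0.48806372 -0.28792232  0.054     ]
wrist [69.2, 522.6] 0.61 [ 0.61495106 -0.46167745  0.054     ]
wrist pull [19.9, 4.2] 0.75
side [243.9, 364.7] 0.84 [ 0.49092822 -0.2809497   0.054     ]
side wt [243.9, 362.1] 0.85 [ 0.48572408 -0.27615934  0.054     ]
side pull [120.8, 318.7] 0.6
scene [291.9, 338.9] 0.69 [0.60032188 0.01042778 0.054     ]
scene [208.8, 262.0] 0.61 [ 0.48580248 -0.28690269  0.054     ]
scene wt [154.7, 288.4] 0.87 [ 0.24914871 -0.37122514  0.054     ]
scene wt [207.0, 265.8] 0.66 [ 0.47499069 -0.28283277  0.054     ]
scene pull [295.1, 362.4] 0.82
```

View pics/s26.png

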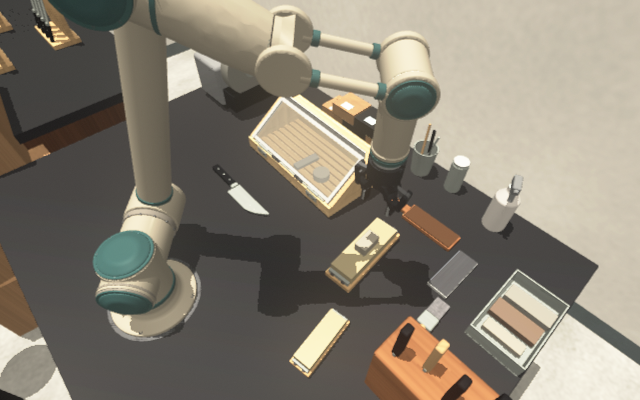

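View pics/sc26.png

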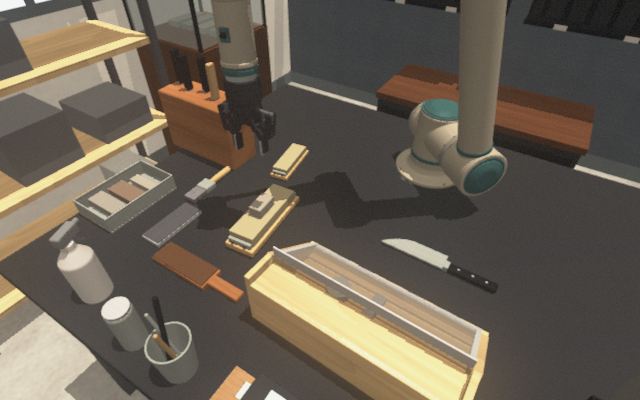

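View pics/w26.png

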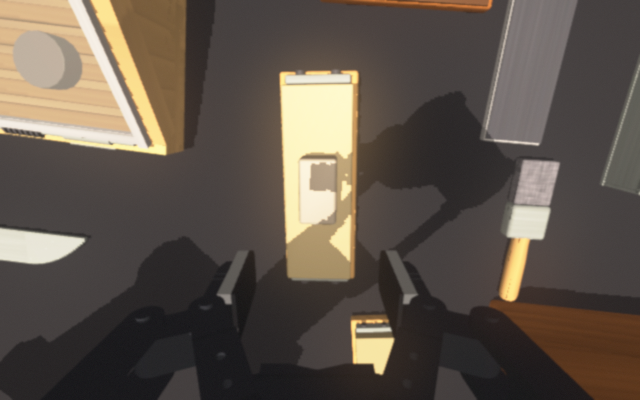

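```bash
python3 -c "
from h import *
print(manip.sign_off())"
```

```text
the job is handed in; nothing more can be done
None
```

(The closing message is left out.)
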